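Key and snap home the rear cover of an inset lamp

ROBOT

A 7-joint arm with a two-finger parallel gripper is mounted at the origin on the work surface; the furniture and walls round the work are solid. World frame = base frame: x ahead of the robot, y to its left, z up, the work surface at z = 0. Lengths are in m, angles in rad, forces in N, time in s.
With the tool pointing down it reaches from about 0.425 to 0.875 m from the base axis. Payload 4.7 kg.
Tool frame: the origin (TCP) lies at the very end of the fingers, on their centre line; the grasp point (between the pads) lies 19 mm behind it; z points along the fingers, y is the line along which they close (so a half turn about z gives the same grasp; the last joint's range is limited). The gripper opens to 87 mm and grips with 3 to 60 N. Pads are 19 mm wide; open, the fingers measure 117 mm over their backs; the gripper's body (75 mm by 190 mm) begins 51 mm behind the grasp point.
Start: joints at [-1.193, 0.321, -0.07, 1.45, 0.023, 1.371, -0.057], TCP at [0.231, 0.607, 0.198] pointing down, gripper open.
Joint ranges: [-2.86, 2.86], [-0.3, 2.09], [-1.38, 1.24], [0.06, 2.45], [-1.56, 4.7], [0.09, 2.05], [-2.69, 2.69]. Speed limits (rad/s): [2.57, 2.57, 3.14, 3.14, 3.14, 3.14, 3.14].

INTERFACE

Orientations are given as a rotation vector (axis times angle).
In Python, from bench import ctrl, vision gives the robot as it stands.
- The arm moves only by the tool jog_arm, never from a script. Its argument "increments" is a list of rows, each an object of numbers: "tx", "ty", "tz": the shift along the tool's x, y, z in mm; "wx", "wy", "wz": the turn, a rotation vector about the tool's x, y, z in rad; "gripper": the opening, from 0 (shut) to 1 (fully open). In form: [{"tx": .., "ty": .., "tz": .., "wx": .., "wy": .., "wz": .., "gripper": ..}, ...]. A call has exactly 5 rows; each row is the pose to reach, as a shift and turn from the pose commanded when the call began, along the tool's axes at that moment; what a row does not reach only later rows make up. A row lasts 1/12 s, in which the tool goes at most 41.7 mm and 7.16 degrees, less where a joint would pass 70% of its speed; a pose out of reach is approached as far as the arm can. A call with a gripper value outside its range is refused whole. The fingers move at their own pace and stop on an object; "grip_force" is the grip in N (left out, the last holds). Time passes only in rows, so rows that repeat a pose let the fingers close, or fill a call up. It gives the time, the measured TCP pose, the force, the opening and the grip force at its end, in the units of the state.
- ctrl.get_state(): the state, without advancing time (a new reading comes with each control period).
- vision.get_image(name): name is "scene" or "side" or "wrist"; returns a dict with "color" (420x560x3 uint8, blue, green, red), "fx", "fy", "cx", "cy" (pixels), "k1" (the pictures are not rectified: a ray, as slopes to the right and down, at radius r is drawn at 1 + k1 r^2 times it, then the intrinsics apply), "extrinsics" (4x4, takes a point from world to camera coordinates). Camera axes: x right, y down, z forward; pixel columns grow to the right and rows downward; lengths in m; the calibration is good to about 2 mm. A picture is of the moment at which its call begins. There is no depth.
- ctrl.close_job(): hands the job in; it is judged then, once.
Trained networks look in the newest picture that a camera, given by its name, has taken for a name from the list of things; names that differ only in an ending like _2 or _b are one class to them, and where a whole thing is asked for, a point or a joint stands for the part that bears it (a point fixed in the world has none). Each returns a list of dicts, best first, with "conf" (0 to 1); they miss things now and then, are a little off and sometimes report something else, mostly with a low value. They report only what shows in the picture. A call takes as long as a camera call.
- vision.spot_in(camera, thing): "bbox" ([left, top, right, bottom] in pixels, round what is visible of it).
The state is a dict: "time": time; "joint_positions": joint angles; "qd": joint speeds; "joint_torque": joint torques, N m; "position": TCP position; "tool_rot": TCP orientation; "ft_force": force on the tool from outside, world axes, zero at the start; "torque": the same for the moment, N m; "grip_width": opening from 0.0 (shut) to 1.0 (fully open); "grip_force": force on a finger pad.
Only numpy, scipy, OpenCV 4.12 (cv2) and the standard library are available. Lean on these libraries where they do the work, as an engineer would, in place of code of your own. Each camera call takes 0.05 s, during which the arm holds its last target. There are 200 camera calls.

TASK

The inset lamp lies on its face in the nest with its white rear cover laid loosely on the collar's spring clips. With a fingertip, push the cover round by its ribs until its notch meets the brass pin, then press it straight down in the middle until it snaps fully home under the clips. Nothing is to be picked up: do not lift, tip or force the cover, and leave the other things on the bench alone.

Things in the scene. Friction and masses are not known exactly. Their poses are not given: they have to be found in the camera images.
- housing: Inset lamp lying on its face in a round grey nest plate 216 mm across, fixed to the bench; place and yaw vary. On its back, facing up, stands a round black collar (outside 124 mm, top 100 mm above the bench; nothing but the cover is higher). Origin: on the collar's axis at bench height; z up; +x points from the axis to the brass pin.
- collar_seat (a point): Centre of the flat rubber seat inside the collar, 82 mm above the bench. The collar's bore round it is 112 mm. Six spring clips, each with a bright steel roller 10 mm thick and 19 mm long, are let into the collar, the first 30 degrees from the pin, then every 60 degrees; the rollers reach 2 mm in over the cover's edge.
- cover: Loose white cover, 0.14 kg: a disc, 110 mm across, 6 mm thick, with one notch in its rim, 11 mm wide, 10 mm deep. Origin: centre of its underside; z up; +x points to the notch (red dot on that line, 38 mm out). At first it lies level on the clip rollers, underside 14 mm above the seat, notch 0.5 rad or more from the pin. It turns easily there and stays where left; friction 0.15.
- notch (a point): Middle of the cover's notch at the height of its underside, 51 mm from the cover's centre.
- pin (a point): Foot of the brass key pin, at seat height, 51 mm from the collar's axis: the notch point comes here when the cover is home. The pin is a 6 mm dowel lying radially across the rim, from 47 to 72 mm from the axis, its round top 10.5 mm above the seat; it stops the cover unless the notch is over it (2.5 mm play each side).
- rib (a point): Middle of the top of one of the cover's three radial finger ribs, 38 mm from its centre, 20 mm above its underside, 60 degrees (counter-clockwise from above) from the notch; the others stand at 180 and 300 degrees. Each is 6 mm thick (11 mm at the foot), 14 mm tall and reaches from 28 to 48 mm from the centre: the place to push.
- press_pad (a point): Centre of the top of the cover's round pressing pad (radius 17 mm), 9 mm above the cover's underside. Pressed here with about 10 to 20 N, the cover spreads the clips, drops 14 mm to the seat, and the clips close over its edge. More than 60 N on the cover would crack it.
- solder_reel: Reel of solder wire, 66 mm across, 34 mm high, at the left; leave alone. Origin at its foot.
- tape_black: Roll of black tape, 64 mm across, 18 mm high, at the left; leave alone. Origin at its foot.
- spare_connector_1: Black inline connector pair, 92 mm long, 18 mm high, behind the nest; leave alone. Origin at its middle, on the bench.

How it is judged:
By the outcome, as a careful person would: the job done as asked, in the order asked, and still so for the second after the job is handed in, with the robot touching nothing.
It also fails if it takes over 64 s, if anything falls off the work surface, if the arm or the gripper's body presses on something with over 40 N, if the wrist force passes 120 N, or if a joint passes its speed limit or range.

## Working session

There is one attempt and no reset: what is moved stays moved. The work goes in short steps, Python scripts to look and compute and a tool call to move; the robot and the scene stay as the last step left them, time stands still between calls to the robot, and variables do not carry over. Pictures are saved under pics/ and viewed, at most 10 in all, crops included, and the job is handed in when it is done.

Besides the shell and the picture viewer there is one more tool, called after "Request:" as name(argument=value, ...) on one line, values as JSON. jog_arm: Moves the arm, as the interface text tells. Its arguments: {"type":"object","properties":{"increments":{"type":"array"},"grip_force":{"type":"number"}},"required":["increments"]}

```bash
mkdir -p pics; ls
cat > h.py <<'E'
import numpy as np, cv2
from bench import ctrl, vision
from scipy.spatial.transform import Rotation as R
def proj(im,P):
    P=np.atleast_2d(P); E=np.array(im["extrinsics"]); c=P@E[:3,:3].T+E[:3,3]; s=c[:,:2]/c[:,2:]
    s=s*(1+im["k1"]*(s**2).sum(1,keepdims=True))
    return s*[im["fx"],im["fy"]]+[im["cx"],im["cy"]]
def ray(im,uv):
    d=(np.array(uv,float)-[im["cx"],im["cy"]])/[im["fx"],im["fy"]]; s=d.copy()
    for _ in range(20): s=d/(1+im["k1"]*(s@s))
    E=np.array(im["extrinsics"]); r=E[:3,:3].T@np.array([*s,1]); o=-E[:3,:3].T@E[:3,3]
    return o,r/np.linalg.norm(r)
def atz(im,uv,z):
    o,r=ray(im,uv); return o+r*(z-o[2])/r[2]
def tri(a,ua,b,ub):
    A=np.zeros((3,3));v=np.zeros(3)
    for im,u in((a,ua),(b,ub)):
        o,r=ray(im,u);M=np.eye(3)-np.outer(r,r);A+=M;v+=M@o
    return np.linalg.solve(A,v)
E
python3 - <<'E'
from h import *
s=ctrl.get_state(); print(s)
ims=[]
for n in("scene","side","wrist"):
    im=vision.get_image(n); ims.append(im["color"]); cv2.imwrite(f"pics/{n}0.png",im["color"])
    E=np.array(im["extrinsics"]); print(n,im["fx"],im["k1"],-E[:3,:3].T@E[:3,3])
    for t in("housing","cover","notch","pin","rib","press_pad"):
        print(t,[(np.round(d["bbox"]),round(d["conf"],2)) for d in vision.spot_in(n,t)[:3]])
E
```

```text
pics
{'time': 0.0, 'joint_positions': array([-1.19294598,  0.32179812, -0.0700784 ,  1.45166885,  0.02261469,
        1.3707874 , -0.05688027]), 'qd': array([ 0.00065997,  0.00076094, -0.00049373,  0.00062727,  0.00132152,
       -0.00018552,  0.00011415]), 'joint_torque': array([ 3.26587924e-04, -4.91282916e+01, -4.03997898e-01, -3.12536466e+01,
       -6.40934589e-02,  4.35192743e-02,  1.79311501e-04]), 'position': array([0.23110516, 0.60689422, 0.19738075]), 'tool_rot': array([-5.68118990e-01, -3.08956578e+00,  2.92339817e-03]), 'ft_force': array([0.38925995, 0.75388392, 0.57155999]), 'torque': array([-0.00819484,  0.00610443, -0.03214666]), 'grip_force': 0.0, 'grip_width': 1.0001515823313478}
scene 536.6319915625285 -0.08947379805033667 [ 0.07321624 -0.64065875  0.76935601]
housing [(array([242., 242., 349., 330.]), 0.58)]
cover [(array([264., 229., 326., 274.]), 0.68)]
notch [(array([264., 225., 325., 271.]), 0.93)]
pin [(array([240., 226., 350., 328.]), 0.5)]
rib [(array([265., 229., 328., 272.]), 0.64)]
press_pad [(array([266., 228., 326., 270.]), 0.88), (array([297., 193., 310., 218.]), 0.24)]
side 453.8791889730112 -0.004262402530200822 [0.43182689 0.59722583 0.66827536]
housing [(array([235., 171., 336., 266.]), 0.92)]
cover [(array([259., 173., 313., 209.]), 0.83)]
notch [(array([257., 171., 315., 210.]), 0.57)]
pin [(array([233., 170., 336., 264.]), 0.85)]
rib [(array([259., 172., 313., 210.]), 0.64)]
press_pad [(array([260., 170., 316., 211.]), 0.84), (array([337., 298., 374., 339.]), 0.43)]
wrist 311.04289181836236 -0.035109325231305034 [0.15507432 0.63648184 0.38526752]
housing []
cover []
notch []
pin []
rib []
press_pad []
```

Run:
```python
import cv2,numpy as np
a=cv2.imread("pics/scene0.png")[185:345,225:365]; b=cv2.imread("pics/side0.png")[145:305,215:355]
f=lambda x:cv2.resize(x,None,fx=2.85,fy=2.85,interpolation=cv2.INTER_CUBIC)
cv2.imwrite("pics/c0.png",np.hstack([f(a),f(b)]))
cv2.imwrite("pics/full.png",np.hstack([cv2.resize(cv2.imread("pics/scene0.png"),(400,300)),cv2.resize(cv2.imread("pics/side0.png"),(400,300))]))
```

```text
(no output)
```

View pics/c0.png

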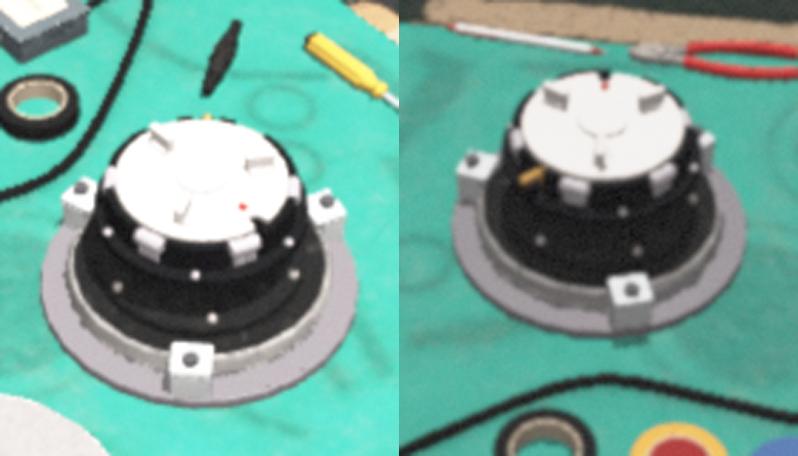

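View pics/full.png

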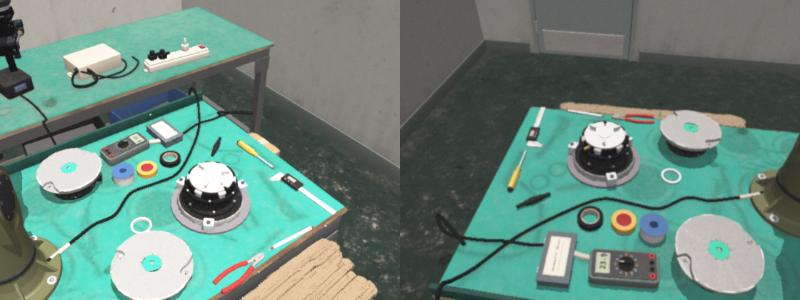

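The crop shows pin (brass) at scene (298,226) / side (261,207), red dot at scene (310,258) / side (287,175), and pad centre at scene (295,248) / side (286,187).

Run:
```python
from h import *
a=vision.get_image("scene");b=vision.get_image("side")
p={}
for n,u,v in(("pad",(295.2,248.2),(286.2,187.5)),("pin",(297.6,226.3),(261.3,207.1)),("dot",(310.3,257.6),(287.3,175.2))):
    p[n]=tri(a,u,b,v); print(n,p[n].round(4),proj(a,p[n])-u,proj(b,p[n])-v, atz(a,u,.105).round(4),atz(b,v,.105).round(4))
c=p["pad"]
for n in("pin","dot"):
    d=p[n]-c; print(n,np.hypot(*d[:2]),np.degrees(np.arctan2(d[1],d[0])))
s=ctrl.get_state(); print(s["time"],R.from_rotvec(s["tool_rot"]).as_matrix().round(3))
E=np.array(vision.get_image("wrist")["extrinsics"]); T=np.eye(4);T[:3,:3]=R.from_rotvec(s["tool_rot"]).as_matrix();T[:3,3]=s["position"]
print((E@T).round(3))
```

```text
pad [ 0.5083 -0.0782  0.0995] [[-0.14400834  0.08579677]] [[-0.13173259 -0.08401975]] [ 0.5051 -0.0828  0.105 ] [ 0.5073 -0.0715  0.105 ]
pin [ 0.5507 -0.0252  0.0913] [[-1.40592196  0.87874352]] [[-1.4042596  -0.94099181]] [ 0.5448 -0.0371  0.105 ] [ 0.5449 -0.0084  0.105 ]
dot [ 0.5125 -0.1152  0.1016] [[-0.8896393   0.54485007]] [[-0.77109976 -0.50803387]] [ 0.5124 -0.1177  0.105 ] [ 0.5103 -0.1096  0.105 ]
pin 0.06786204719172735 51.3265972918303
dot 0.03723658969019381 -83.57565390323539
1.15 [[-0.935  0.356  0.   ]
 [ 0.356  0.935  0.   ]
 [-0.     0.    -1.   ]]
[[-0.001  1.    -0.001 -0.   ]
 [-0.956 -0.001 -0.294  0.023]
 [-0.294  0.     0.956  0.202]
 [ 0.     0.     0.     1.   ]]
```

```bash
cat > plan.py <<'E'
import numpy as np
# pose = (x,y,z [mm], theta = world angle of tool y [deg]); tool straight down
def rows(start,poses,grip=None):
    p0=np.array(start,float); out=[]
    for i in range(0,len(poses),5):
        ch=list(poses[i:i+5]); ch+= [ch[-1]]*(5-len(ch)); t=np.radians(p0[3]); L=[]
        for q in ch:
            d=np.array(q)-p0; r=dict(tx=round(-np.sin(t)*d[0]+np.cos(t)*d[1]),ty=round(np.cos(t)*d[0]+np.sin(t)*d[1]),tz=round(-d[2]),wz=round(-np.radians((d[3]+180)%360-180),2)); L.append(r)
        r=L[-1]; p0=p0+[-np.sin(t)*r["tx"]+np.cos(t)*r["ty"],np.cos(t)*r["tx"]+np.sin(t)*r["ty"],-r["tz"],-np.degrees(r["wz"])]
        print("\n".join(str(x) for x in L),"\n -> ",p0.round(1))
    return p0
def lin(a,b,n): return [np.array(a)+(np.array(b)-a)*k/n for k in range(1,n+1)]
E
python3 - <<'E'
from plan import *
a=np.array([231,607,197.5,69.2]);w=np.array([430,260,220,5]);b=np.array([526,-110,200,-60])
rows(a,lin(a,w,10)+lin(w,b,10))
E
```

```text
{'tx': -31, 'ty': -25, 'tz': -2, 'wz': np.float64(0.11)}
{'tx': -62, 'ty': -51, 'tz': -4, 'wz': np.float64(0.22)}
{'tx': -93, 'ty': -76, 'tz': -7, 'wz': np.float64(0.34)}
{'tx': -124, 'ty': -101, 'tz': -9, 'wz': np.float64(0.45)}
{'tx': -155, 'ty': -127, 'tz': -11, 'wz': np.float64(0.56)} 
 ->  [330.8 433.2 208.5  37.1]
{'tx': -39, 'ty': -5, 'tz': -2, 'wz': np.float64(0.11)}
{'tx': -79, 'ty': -10, 'tz': -5, 'wz': np.float64(0.22)}
{'tx': -119, 'ty': -15, 'tz': -7, 'wz': np.float64(0.34)}
{'tx': -158, 'ty': -20, 'tz': -9, 'wz': np.float64(0.45)}
{'tx': -198, 'ty': -25, 'tz': -12, 'wz': np.float64(0.56)} 
 ->  [430.3 260.3 220.5   5. ]
{'tx': -38, 'ty': 6, 'tz': 2, 'wz': np.float64(0.11)}
{'tx': -76, 'ty': 12, 'tz': 4, 'wz': np.float64(0.23)}
{'tx': -113, 'ty': 19, 'tz': 6, 'wz': np.float64(0.34)}
{'tx': -151, 'ty': 25, 'tz': 8, 'wz': np.float64(0.45)}
{'tx': -189, 'ty': 31, 'tz': 10, 'wz': np.float64(0.57)} 
 ->  [477.8  74.7 210.5 -27.6]
{'tx': -28, 'ty': 26, 'tz': 2, 'wz': np.float64(0.11)}
{'tx': -56, 'ty': 51, 'tz': 4, 'wz': np.float64(0.22)}
{'tx': -85, 'ty': 77, 'tz': 6, 'wz': np.float64(0.34)}
{'tx': -113, 'ty': 103, 'tz': 8, 'wz': np.float64(0.45)}
{'tx': -141, 'ty': 128, 'tz': 10, 'wz': np.float64(0.56)} 
 ->  [ 525.8 -109.6  200.5  -59.7]
```

Request:
jog_arm(increments=[{"tx":-31,"ty":-25,"tz":-2,"wz":0.11,"gripper":0},{"tx":-62,"ty":-51,"tz":-4,"wz":0.22,"gripper":0},{"tx":-93,"ty":-76,"tz":-7,"wz":0.34,"gripper":0},{"tx":-124,"ty":-101,"tz":-9,"wz":0.45,"gripper":0},{"tx":-155,"ty":-127,"tz":-11,"wz":0.56,"gripper":0}])

```text
validation failed for argument at $.in...
```

Request:
jog_arm(increments=[{"tx":-39,"ty":-5,"tz":-2,"wz":0.11,"gripper":0},{"tx":-79,"ty":-10,"tz":-5,"wz":0.22,"gripper":0},{"tx":-119,"ty":-15,"tz":-7,"wz":0.34,"gripper":0},{"tx":-158,"ty":-20,"tz":-9,"wz":0.45,"gripper":0},{"tx":-198,"ty":-25,"tz":-12,"wz":0.56,"gripper":0}])

```text
validation failed for argument at $.in...
```

Request:
jog_arm(increments=[{"tx":-31,"ty":-25,"tz":-2,"wx":0,"wy":0,"wz":0.11,"gripper":0},{"tx":-62,"ty":-51,"tz":-4,"wx":0,"wy":0,"wz":0.22,"gripper":0},{"tx":-93,"ty":-76,"tz":-7,"wx":0,"wy":0,"wz":0.34,"gripper":0},{"tx":-124,"ty":-101,"tz":-9,"wx":0,"wy":0,"wz":0.45,"gripper":0},{"tx":-155,"ty":-127,"tz":-11,"wx":0,"wy":0,"wz":0.56,"gripper":0}])

```text
time: 1.62
position: [0.3317, 0.4321, 0.2097]
tool_rot: [1.407, 2.809, 0.001]
ft_force: [0.6, -0.1, 0.6]
grip_width: 0.707
grip_force: 0.0
```

Request:
jog_arm(increments=[{"tx":-39,"ty":-5,"tz":-2,"wx":0,"wy":0,"wz":0.11,"gripper":0},{"tx":-79,"ty":-10,"tz":-5,"wx":0,"wy":0,"wz":0.22,"gripper":0},{"tx":-119,"ty":-15,"tz":-7,"wx":0,"wy":0,"wz":0.34,"gripper":0},{"tx":-158,"ty":-20,"tz":-9,"wx":0,"wy":0,"wz":0.45,"gripper":0},{"tx":-198,"ty":-25,"tz":-12,"wx":0,"wy":0,"wz":0.56,"gripper":0}])

```text
time: 2.03
position: [0.4309, 0.2589, 0.2218]
tool_rot: [-2.128, -2.31, -0.001]
ft_force: [1.4, -0.1, 0.1]
grip_width: 0.32
grip_force: 0.0
```

Request:
jog_arm(increments=[{"tx":-38,"ty":6,"tz":2,"wx":0,"wy":0,"wz":0.11,"gripper":0},{"tx":-76,"ty":12,"tz":4,"wx":0,"wy":0,"wz":0.23,"gripper":0},{"tx":-113,"ty":19,"tz":6,"wx":0,"wy":0,"wz":0.34,"gripper":0},{"tx":-151,"ty":25,"tz":8,"wx":0,"wy":0,"wz":0.45,"gripper":0},{"tx":-189,"ty":31,"tz":10,"wx":0,"wy":0,"wz":0.57,"gripper":0}])

```text
time: 2.45
position: [0.4779, 0.0732, 0.2117]
tool_rot: [-2.692, -1.618, -0.002]
ft_force: [1.0, 0.2, 0.5]
grip_width: 0.021
grip_force: 0.0
```

Request:
jog_arm(increments=[{"tx":-28,"ty":26,"tz":2,"wx":0,"wy":0,"wz":0.11,"gripper":0},{"tx":-56,"ty":51,"tz":4,"wx":0,"wy":0,"wz":0.22,"gripper":0},{"tx":-85,"ty":77,"tz":6,"wx":0,"wy":0,"wz":0.34,"gripper":0},{"tx":-113,"ty":103,"tz":8,"wx":0,"wy":0,"wz":0.45,"gripper":0},{"tx":-141,"ty":128,"tz":10,"wx":0,"wy":0,"wz":0.56,"gripper":0}])

```text
time: 2.87
position: [0.5259, -0.1112, 0.2019]
tool_rot: [-3.035, -0.811, -0.002]
ft_force: [0.2, -0.0, 0.2]
grip_width: 0.006
grip_force: 0.0
```

Run:
```python
from h import *
im=vision.get_image("wrist"); s=ctrl.get_state(); print(s["position"],s["tool_rot"])
c=im["color"].copy(); cv2.imwrite("pics/w1raw.png",c)
C=np.array([.507,-.077])
def circ(z,r): 
    t=np.linspace(0,2*np.pi,73); return np.c_[C[0]+r*np.cos(t),C[1]+r*np.sin(t),np.full(73,z)]
for z,r,col in((.102,.055,(0,0,255)),(.100,.062,(0,255,0))):
    for q in proj(im,circ(z,r)): cv2.circle(c,tuple(int(v) for v in q),1,col,-1)
for a,r,z,col in((51,.06,.092,(255,0,0)),(-84,.038,.102,(255,0,255))):
    q=proj(im,[C[0]+r*np.cos(np.radians(a)),C[1]+r*np.sin(np.radians(a)),z])[0]; cv2.circle(c,tuple(int(v) for v in q),3,col,1); print(q)
cv2.imwrite("pics/w1.png",cv2.resize(c,(800,600),interpolation=cv2.INTER_CUBIC))
```

```text
[ 0.52613447 -0.12089209  0.20181322] [3.03437993e+00 7.86846891e-01 1.40397666e-03]
[219.06076216 140.29845244]
[279.33885667 215.9166447 ]
```

View pics/w1.png

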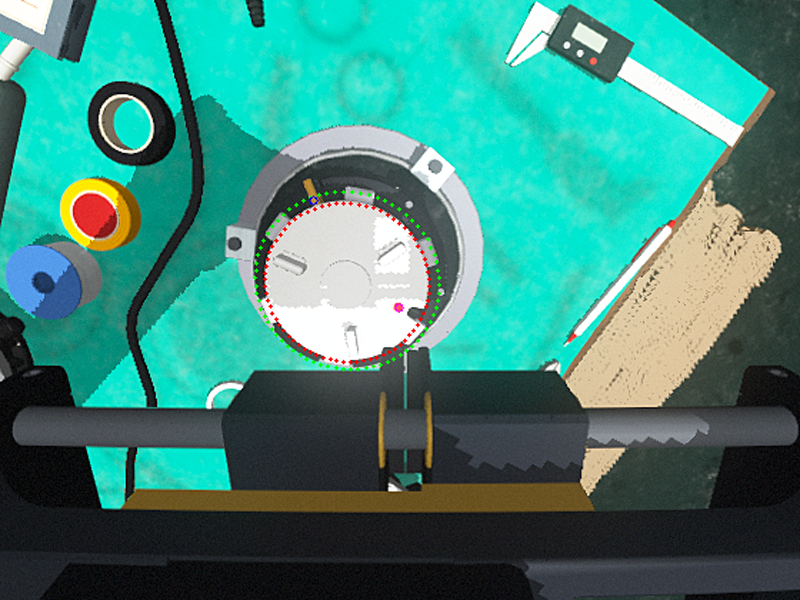

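The overlay fits: cover disc centred near (347,283), red dot (398,308), pin at (309,190). The ribs are clear, and the finger is behind the near-right side as planned.

Run:
```python
from h import *
s=ctrl.get_state(); print(s["time"],s["position"],s["tool_rot"],np.abs(s["qd"]).max())
im=vision.get_image("wrist"); 
s=ctrl.get_state(); print(s["time"],s["position"],s["tool_rot"],np.abs(s["qd"]).max())
g=im["color"].astype(int); b,gr,r=g[...,0],g[...,1],g[...,2]
red=(r>150)&(gr<90)&(b<90); br=(r>110)&(b<70)&(gr>60)&(gr<r*0.9)
C0=proj(im,[.507,-.077,.102])[0]; yy,xx=np.mgrid[:420,:560]; near=np.hypot(xx-C0[0],yy-C0[1])
m=red&(near<70); dot=np.array([xx[m].mean(),yy[m].mean()])
m2=(br&(near>50)&(near<85)&(yy<C0[1]+20)); pin=np.array([xx[m2].mean(),yy[m2].mean()]); print(m.sum(),m2.sum(),dot,pin)
w=((g.min(2)>150)&(near<70)).astype(np.uint8)
ct=max(cv2.findContours(w,cv2.RETR_EXTERNAL,cv2.CHAIN_APPROX_NONE)[0],key=cv2.contourArea); h=cv2.convexHull(ct)[:,0]
from scipy.optimize import least_squares
P=np.array([atz(im,q,.102)[:2] for q in h]); f=least_squares(lambda p:np.hypot(*(P-p[:2]).T)-.055,[.507,-.077],loss="soft_l1",f_scale=.001); C=f.x
print("C",C,np.sqrt(np.mean(f.fun**2)))
for n,q,z in(("dot",dot,.102),("pin",pin,.0915)):
    d=atz(im,q,z)[:2]-C; print(n,np.hypot(*d),np.degrees(np.arctan2(d[1],d[0])))
```

```text
2.9167 [ 0.52613447 -0.12089209  0.20181322] [3.03437993e+00 7.86846891e-01 1.40397666e-03] 0.056823148119260945
2.9667 [ 0.52538131 -0.11743235  0.20175755] [ 3.03400762e+00  7.98317346e-01 -2.70617493e-04] 0.08879573780639728
12 111 [268.75 209.5 ] [206.54054054 129.84684685]
C [ 0.50408168 -0.06831109] 0.00929021936337498
dot 0.04518298746178424 -79.83069387679409
pin 0.06149675616906441 42.610744649476906
```

```bash
cat > fit.py <<'E'
from h import *
from scipy.optimize import least_squares
def look(C=(.507,-.077),zt=.102,name=None,cam="wrist",rp=.060):
    im=vision.get_image(cam); g=im["color"]
    if name: cv2.imwrite(name,g)
    f=g.min(2).astype(np.float32); C=np.array(C)
    rr=np.arange(.049,.0605,.0003)
    for it in range(3):
        P=[]
        for a in np.radians(np.arange(0,360,3)):
            X=np.c_[C[0]+rr*np.cos(a),C[1]+rr*np.sin(a),np.full(len(rr),zt)]
            q=proj(im,X).astype(np.float32); v=cv2.remap(f,q[None,:,0],q[None,:,1],cv2.INTER_LINEAR)[0]
            d=np.diff(v); k=d.argmin()
            if v[0]>130 and v[max(0,k-3)]-v[min(len(v)-1,k+4)]>60: P.append(X[k,:2])
        P=np.array(P); s=least_squares(lambda p:np.hypot(*(P-p[:2]).T)-.055,C,loss="cauchy",f_scale=.0007); C=s.x
    print("C",C.round(4),len(P),"med resid mm",1e3*np.median(np.abs(s.fun)))
    g=g.astype(int);b,gr,r=g[...,0],g[...,1],g[...,2]; yy,xx=np.mgrid[:420,:560]
    uv=np.c_[xx.ravel(),yy.ravel()]; c0=proj(im,[*C,zt])[0]
    sel=np.hypot(*(uv-c0).T)<110
    for n,m,z,lo,hi in(("dot",(r>130)&(gr<r*.6)&(b<r*.6),zt,.03,.046),("pin",(r>100)&(b<r*.5)&(gr>r*.5)&(gr<r*.9),.0915,.054,.074)):
        W=np.array([atz(im,q,z)[:2]-C for q in uv[m.ravel()&sel]])
        if len(W)==0: print(n,"none"); continue
        h=np.hypot(*W.T); W=W[(h>lo)&(h<hi)]
        if len(W)==0: print(n,"none"); continue
        w=W.mean(0); print(n,len(W),np.hypot(*w).round(4),np.degrees(np.arctan2(w[1],w[0])).round(1),np.degrees(np.arctan2(W[:,1],W[:,0])).std().round(1))
    return C
def st():
    s=ctrl.get_state(); m=R.from_rotvec(s["tool_rot"]).as_matrix()
    print(s["time"],(s["position"]*1e3).round(1),"theta",np.degrees(np.arctan2(m[1,1],m[0,1])).round(1),"tilt",m[:2,2].round(3),"F",s["ft_force"].round(1),"gw",round(s["grip_width"],2))
E
python3 - <<'E'
from fit import *
vision.get_image("wrist"); vision.get_image("wrist"); st()
look(); st()
look(cam="scene"); look(cam="side")
E
```

```text
3.0667 [ 525.4 -110.5  201.4] theta -59.9 tilt [-0.  0.] F [ 0.3 -0.4 -0.3] gw 0.01
C [ 0.5082 -0.0754] 99 med resid mm 0.2947185709693198
dot 32 0.038 -84.6 2.4
pin 117 0.0635 49.7 1.7
3.1167 [ 525.5 -108.7  201.3] theta -59.7 tilt [-0.     0.001] F [0.5 1.7 0.1] gw 0.01
C [ 0.5083 -0.079 ] 58 med resid mm 0.6416331711309731
dot 2 0.0348 -80.3 1.0
pin none
C [ 0.5075 -0.0749] 23 med resid mm 0.3530384484041124
dot none
pin 18 0.0636 50.5 1.6
```

Run:
```python
from plan import *
C=np.array([508,-75.8]); f=lambda p,z=109,r=38:np.array([C[0]+r*np.cos(np.radians(p)),C[1]+r*np.sin(np.radians(p)),z,p])
s=np.array([525.8,-109.6,200.5,-59.7])
L=[*lin(s,f(-60,122),4),f(-60,122)]
L+=[f(-60,115),f(-60,109),f(-60,109),f(-60),f(-60)]
L+=[f(p) for p in np.arange(-57,75,4.5)]
rows(s,L)
```

```text
{'tx': 0, 'ty': 0, 'tz': 20, 'wz': np.float64(0.0)}
{'tx': 1, 'ty': 0, 'tz': 39, 'wz': np.float64(0.0)}
{'tx': 1, 'ty': 0, 'tz': 59, 'wz': np.float64(0.0)}
{'tx': 1, 'ty': 0, 'tz': 78, 'wz': np.float64(0.01)}
{'tx': 1, 'ty': 0, 'tz': 78, 'wz': np.float64(0.01)} 
 ->  [ 526.7 -109.1  122.5  -60.3]
{'tx': 0, 'ty': 0, 'tz': 8, 'wz': np.float64(-0.0)}
{'tx': 0, 'ty': 0, 'tz': 14, 'wz': np.float64(-0.0)}
{'tx': 0, 'ty': 0, 'tz': 14, 'wz': np.float64(-0.0)}
{'tx': 0, 'ty': 0, 'tz': 14, 'wz': np.float64(-0.0)}
{'tx': 0, 'ty': 0, 'tz': 14, 'wz': np.float64(-0.0)} 
 ->  [ 526.7 -109.1  108.5  -60.3]
{'tx': 2, 'ty': 0, 'tz': 0, 'wz': np.float64(-0.06)}
{'tx': 5, 'ty': -1, 'tz': 0, 'wz': np.float64(-0.14)}
{'tx': 8, 'ty': -1, 'tz': 0, 'wz': np.float64(-0.21)}
{'tx': 11, 'ty': -2, 'tz': 0, 'wz': np.float64(-0.29)}
{'tx': 14, 'ty': -3, 'tz': 0, 'wz': np.float64(-0.37)} 
 ->  [537.3 -99.5 108.5 -39.1]
{'tx': 3, 'ty': 0, 'tz': 0, 'wz': np.float64(-0.08)}
{'tx': 6, 'ty': 0, 'tz': 0, 'wz': np.float64(-0.16)}
{'tx': 9, 'ty': -1, 'tz': 0, 'wz': np.float64(-0.24)}
{'tx': 12, 'ty': -2, 'tz': 0, 'wz': np.
[... 611 characters left out ...]
-0.31)}
{'tx': 14, 'ty': -3, 'tz': 0, 'wz': np.float64(-0.39)} 
 ->  [541.1 -58.1 108.5  28.5]
{'tx': 3, 'ty': 0, 'tz': 0, 'wz': np.float64(-0.08)}
{'tx': 6, 'ty': 0, 'tz': 0, 'wz': np.float64(-0.16)}
{'tx': 9, 'ty': -1, 'tz': 0, 'wz': np.float64(-0.23)}
{'tx': 12, 'ty': -1, 'tz': 0, 'wz': np.float64(-0.31)}
{'tx': 15, 'ty': -2, 'tz': 0, 'wz': np.float64(-0.39)} 
 ->  [532.2 -45.9 108.5  50.9]
{'tx': 3, 'ty': -1, 'tz': 0, 'wz': np.float64(-0.08)}
{'tx': 6, 'ty': -1, 'tz': 0, 'wz': np.float64(-0.16)}
{'tx': 9, 'ty': -2, 'tz': 0, 'wz': np.float64(-0.24)}
{'tx': 12, 'ty': -2, 'tz': 0, 'wz': np.float64(-0.32)}
{'tx': 15, 'ty': -3, 'tz': 0, 'wz': np.float64(-0.39)} 
 ->  [518.7 -38.8 108.5  73.2]
```

Request:
jog_arm(increments=[{"tx":0,"ty":0,"tz":20,"wx":0,"wy":0,"wz":0,"gripper":0},{"tx":1,"ty":0,"tz":39,"wx":0,"wy":0,"wz":0,"gripper":0},{"tx":1,"ty":0,"tz":59,"wx":0,"wy":0,"wz":0,"gripper":0},{"tx":1,"ty":0,"tz":72,"wx":0,"wy":0,"wz":0.01,"gripper":0},{"tx":1,"ty":0,"tz":78,"wx":0,"wy":0,"wz":0.01,"gripper":0}])

```text
time: 3.63
position: [0.5252, -0.1067, 0.1215]
tool_rot: [-3.034, -0.809, 0.004]
ft_force: [-0.7, 0.1, -0.2]
grip_width: 0.008
grip_force: 0.0
```

Request:
jog_arm(increments=[{"tx":0,"ty":0,"tz":4,"wx":0,"wy":0,"wz":0,"gripper":0},{"tx":0,"ty":0,"tz":8,"wx":0,"wy":0,"wz":0,"gripper":0},{"tx":0,"ty":0,"tz":11,"wx":0,"wy":0,"wz":0,"gripper":0},{"tx":0,"ty":0,"tz":13,"wx":0,"wy":0,"wz":0,"gripper":0},{"tx":0,"ty":0,"tz":13,"wx":0,"wy":0,"wz":0,"gripper":0}])

```text
time: 4.05
position: [0.5266, -0.1088, 0.1106]
tool_rot: [-3.037, -0.805, -0.001]
ft_force: [-0.4, 0.6, -0.6]
grip_width: 0.008
grip_force: 0.0
```

Request:
jog_arm(increments=[{"tx":2,"ty":0,"tz":0,"wx":0,"wy":0,"wz":-0.06,"gripper":0},{"tx":5,"ty":-1,"tz":0,"wx":0,"wy":0,"wz":-0.14,"gripper":0},{"tx":8,"ty":-1,"tz":0,"wx":0,"wy":0,"wz":-0.21,"gripper":0},{"tx":11,"ty":-2,"tz":0,"wx":0,"wy":0,"wz":-0.29,"gripper":0},{"tx":14,"ty":-3,"tz":0,"wx":0,"wy":0,"wz":-0.37,"gripper":0}])

```text
time: 4.47
position: [0.5377, -0.0993, 0.1111]
tool_rot: [2.834, 1.354, 0.002]
ft_force: [0.8, 0.3, 0.1]
grip_width: 0.006
grip_force: 0.0
```

Request:
jog_arm(increments=[{"tx":3,"ty":0,"tz":0,"wx":0,"wy":0,"wz":-0.08,"gripper":0},{"tx":6,"ty":0,"tz":0,"wx":0,"wy":0,"wz":-0.16,"gripper":0},{"tx":9,"ty":-1,"tz":0,"wx":0,"wy":0,"wz":-0.24,"gripper":0},{"tx":12,"ty":-2,"tz":0,"wx":0,"wy":0,"wz":-0.32,"gripper":0},{"tx":15,"ty":-3,"tz":0,"wx":0,"wy":0,"wz":-0.39,"gripper":0}])

```text
time: 4.88
position: [0.5447, -0.0857, 0.111]
tool_rot: [2.518, 1.878, 0.001]
ft_force: [0.1, 0.5, -0.2]
grip_width: 0.005
grip_force: 0.0
```

Run:
```python
from fit import *
look(name="pics/w2raw.png"); st()
cv2.imwrite("pics/w2.png",cv2.resize(cv2.imread("pics/w2raw.png")[80:320,130:450],(800,600),interpolation=cv2.INTER_CUBIC))
```

```text
C [ 0.508  -0.0754] 66 med resid mm 0.27895386171230413
dot none
pin 412 0.0317 5.3 61.2
4.9333 [545.  -84.9 111. ] theta -16.4 tilt [0.001 0.001] F [-0.1  0.1  0.1] gw 0.01
```

View pics/w2.png

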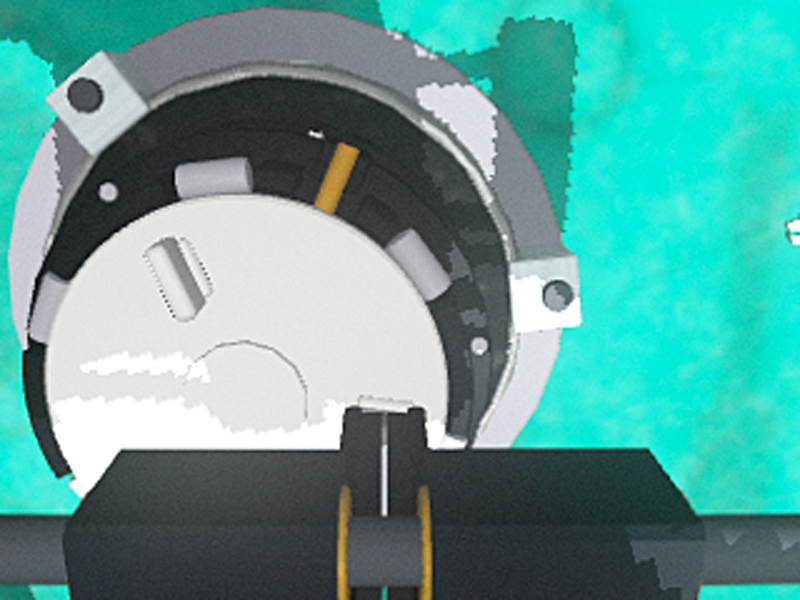

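The fingertip (385,415) sits against the rib (385,403); the pin shows at (337,178). Continuing the arc.

Request:
jog_arm(increments=[{"tx":3,"ty":0,"tz":1,"wx":0,"wy":0,"wz":-0.08,"gripper":0},{"tx":6,"ty":0,"tz":1,"wx":0,"wy":0,"wz":-0.16,"gripper":0},{"tx":9,"ty":-1,"tz":1,"wx":0,"wy":0,"wz":-0.24,"gripper":0},{"tx":12,"ty":-2,"tz":1,"wx":0,"wy":0,"wz":-0.32,"gripper":0},{"tx":14,"ty":-3,"tz":1,"wx":0,"wy":0,"wz":-0.4,"gripper":0}])

```text
time: 5.35
position: [0.5458, -0.0713, 0.1099]
tool_rot: [2.096, 2.339, 0.001]
ft_force: [-0.4, 0.1, -0.6]
grip_width: 0.002
grip_force: 0.0
```

Request:
jog_arm(increments=[{"tx":3,"ty":0,"tz":0,"wx":0,"wy":0,"wz":-0.08,"gripper":0},{"tx":6,"ty":0,"tz":0,"wx":0,"wy":0,"wz":-0.15,"gripper":0},{"tx":9,"ty":-1,"tz":0,"wx":0,"wy":0,"wz":-0.23,"gripper":0},{"tx":12,"ty":-2,"tz":0,"wx":0,"wy":0,"wz":-0.31,"gripper":0},{"tx":14,"ty":-3,"tz":0,"wx":0,"wy":0,"wz":-0.39,"gripper":0}])

```text
time: 5.77
position: [0.5412, -0.0577, 0.1099]
tool_rot: [1.603, 2.701, 0.001]
ft_force: [-0.4, 0.6, 0.1]
grip_width: 0.008
grip_force: 0.0
```

Request:
jog_arm(increments=[{"tx":3,"ty":0,"tz":0,"wx":0,"wy":0,"wz":-0.08,"gripper":0},{"tx":6,"ty":0,"tz":0,"wx":0,"wy":0,"wz":-0.16,"gripper":0},{"tx":9,"ty":-1,"tz":0,"wx":0,"wy":0,"wz":-0.23,"gripper":0},{"tx":12,"ty":-1,"tz":0,"wx":0,"wy":0,"wz":-0.31,"gripper":0},{"tx":15,"ty":-2,"tz":0,"wx":0,"wy":0,"wz":-0.39,"gripper":0}])

```text
time: 6.18
position: [0.5324, -0.0456, 0.1099]
tool_rot: [1.05, 2.96, 0.001]
ft_force: [0.6, 0.4, -0.4]
grip_width: 0.003
grip_force: 0.0
```

Request:
jog_arm(increments=[{"tx":3,"ty":-1,"tz":0,"wx":0,"wy":0,"wz":-0.08,"gripper":0},{"tx":6,"ty":-1,"tz":0,"wx":0,"wy":0,"wz":-0.16,"gripper":0},{"tx":9,"ty":-2,"tz":0,"wx":0,"wy":0,"wz":-0.24,"gripper":0},{"tx":12,"ty":-2,"tz":0,"wx":0,"wy":0,"wz":-0.31,"gripper":0},{"tx":14,"ty":-3,"tz":0,"wx":0,"wy":0,"wz":-0.36,"gripper":0}])

```text
time: 6.6
position: [0.5195, -0.039, 0.1099]
tool_rot: [0.504, 3.1, 0.001]
ft_force: [0.4, -0.4, -0.1]
grip_width: 0.006
grip_force: 0.0
```

Run:
```python
from fit import *
vision.get_image("wrist"); look(name="pics/w3raw.png"); st()
look(cam="side",name="pics/s3raw.png");look(cam="scene",name="pics/c3raw.png"); st()
f=lambda x:cv2.resize(x,(800,290),interpolation=cv2.INTER_CUBIC)
a=cv2.imread("pics/w3raw.png")[110:270,130:450]
b=cv2.imread("pics/s3raw.png")[150:230,210:350]; d=cv2.imread("pics/c3raw.png")[205:285,225:365]
cv2.imwrite("pics/w3.png",np.vstack([cv2.resize(a,(760,380)),np.hstack([cv2.resize(b,(380,217)),cv2.resize(d,(380,217))])]))
```

```text
C [ 0.5077 -0.0755] 57 med resid mm 0.01167232011070607
dot 22 0.0388 -86.2 1.1
pin 197 0.0623 19.1 15.5
6.7 [519.3 -39.2 109.9] theta 71.4 tilt [0.001 0.   ] F [-0.2 -1.   0.6] gw 0.0
C [ 0.5076 -0.0718] 13 med resid mm 0.5391757458090007
dot 2 0.0437 -82.2 0.0
pin 23 0.0591 46.8 26.8
C [ 0.5102 -0.0774] 68 med resid mm 0.9941799351052341
dot 2 0.0361 -83.7 1.1
pin none
6.8 [519.6 -39.3 109.8] theta 71.3 tilt [0.001 0.   ] F [ 0.2 -0.1 -0.3] gw 0.01
```

View pics/w3.png

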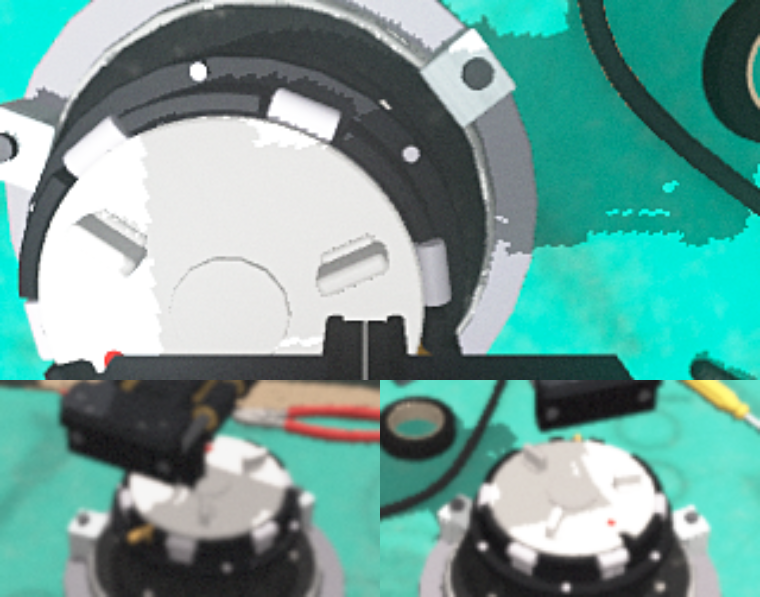

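The cover did not turn: the red dot (113,357) is still at about -85°, so the finger passed over the rib. I'll check the actual heights.

Run:
```python
from h import *
w=vision.get_image("wrist"); sc=vision.get_image("scene"); sd=vision.get_image("side")
C=np.array([.508,-.0756])
f=lambda a,r,z:[C[0]+r*np.cos(np.radians(a)),C[1]+r*np.sin(np.radians(a)),z]
n0=-85
out=[]
for im,(x0,x1,y0,y1) in((w,(130,330,110,260)),(sc,(240,360,205,295)),(sd,(230,350,140,230))):
    k=400/(x1-x0); c=cv2.resize(im["color"][y0:y1,x0:x1],(400,300),interpolation=cv2.INTER_CUBIC)
    for da in(60,180,300):
        for r in(.028,.048):
            for z,col in((.102,(255,0,0)),(.109,(0,200,0)),(.116,(0,0,255))):
                q=(proj(im,f(n0+da,r,z))[0]-[x0,y0]+.5)*k; cv2.circle(c,tuple(int(v) for v in q),3,col,-1)
    t=ctrl.get_state()["position"]; q=(proj(im,t)[0]-[x0,y0]+.5)*k; cv2.circle(c,tuple(int(v) for v in q),4,(255,0,255),-1)
    out.append(c)
out.append(np.zeros_like(out[0]))
cv2.imwrite("pics/o4.png",np.vstack([np.hstack(out[:2]),np.hstack(out[2:])]))
```

```text
(no output)
```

View pics/o4.png

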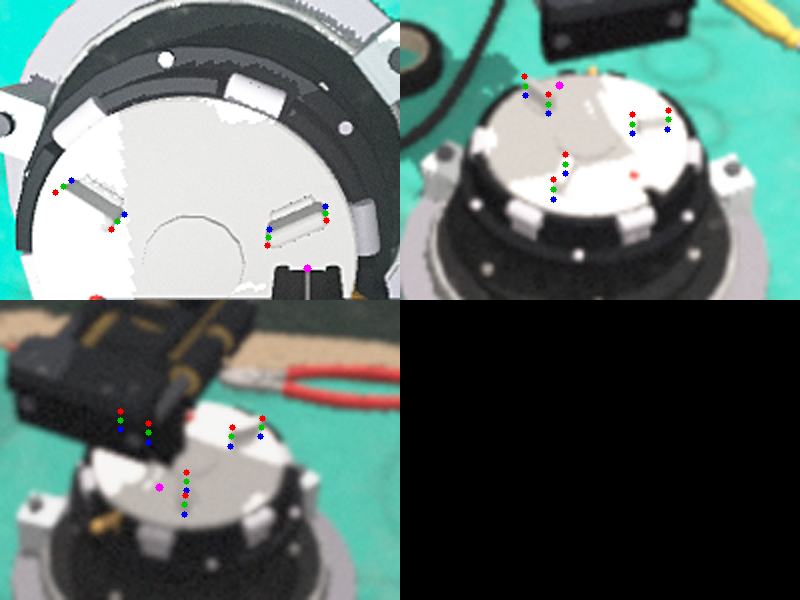

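Overlay: in the side view the tip should cover (159,487), but that spot is white, so the fingertip seems higher than the reported TCP. The rib tops also look lower than the red markers. I'll check this numerically.

Run:
```python
from h import *
s=ctrl.get_state(); t=s["position"]; m=R.from_rotvec(s["tool_rot"]).as_matrix()
for n in("side","scene"):
    im=vision.get_image(n); f=im["color"].min(2)
    for k in range(-6,40,3):
        P=[t+[0,0,k*1e-3]+m[:,1]*o for o in(-.008,-.004,0,.004,.008)]
        q=proj(im,P); print(n,k,q[2].round(0),[int(f[int(round(v)),int(round(u))]) for u,v in q])
```

```text
side -6 [277. 198.] [176, 179, 176, 179, 178]
side -3 [277. 197.] [178, 179, 178, 179, 178]
side 0 [277. 196.] [181, 177, 180, 178, 179]
side 3 [278. 195.] [180, 185, 177, 180, 181]
side 6 [278. 193.] [171, 180, 185, 179, 183]
side 9 [278. 192.] [112, 171, 193, 199, 185]
side 12 [278. 191.] [33, 139, 197, 207, 204]
side 15 [278. 190.] [24, 39, 174, 205, 201]
side 18 [278. 188.] [24, 22, 54, 186, 190]
side 21 [278. 187.] [24, 18, 28, 68, 175]
side 24 [278. 186.] [25, 30, 13, 31, 81]
side 27 [278. 185.] [24, 19, 25, 29, 39]
side 30 [278. 183.] [31, 25, 29, 29, 31]
side 33 [278. 182.] [29, 30, 16, 27, 28]
side 36 [278. 181.] [24, 21, 30, 27, 29]
side 39 [278. 180.] [26, 27, 28, 27, 22]
scene -6 [287. 233.] [208, 206, 206, 208, 208]
scene -3 [287. 231.] [207, 206, 208, 210, 204]
scene 0 [287. 230.] [207, 206, 210, 202, 127]
scene 3 [287. 229.] [208, 208, 202, 180, 98]
scene 6 [288. 228.] [206, 204, 179, 79, 96]
scene 9 [288. 227.] [205, 179, 117, 92, 72]
scene 12 [288. 225.] [185, 117, 88, 77, 34]
scene 15 [288. 224.] [122, 88, 77, 44, 24]
scene 18 [288. 223.] [63, 77, 44, 22, 18]
scene 21 [288. 222.] [86, 44, 25, 26, 40]
scene 24 [288. 220.] [58, 25, 23, 48, 51]
scene 27 [288. 219.] [32, 23, 52, 71, 43]
scene 30 [288. 218.] [26, 52, 65, 68, 25]
scene 33 [288. 217.] [36, 65, 68, 35, 25]
scene 36 [288. 215.] [60, 68, 42, 20, 23]
scene 39 [288. 214.] [71, 42, 17, 26, 38]
```

Run:
```python
from plan import *
s=np.array([519.4,-39.2,109.9,71.4]); e=np.array([527,-108.6,125,-60])
L=lin(s,e,20)
for i,k in enumerate((115,120,125)): L[i][2]=k
for q in L[3:]: q[2]=125
rows(s,L)
```

```text
{'tx': -1, 'ty': -3, 'tz': -5, 'wz': np.float64(0.11)}
{'tx': -3, 'ty': -6, 'tz': -10, 'wz': np.float64(0.23)}
{'tx': -4, 'ty': -10, 'tz': -15, 'wz': np.float64(0.34)}
{'tx': -6, 'ty': -13, 'tz': -15, 'wz': np.float64(0.46)}
{'tx': -7, 'ty': -16, 'tz': -15, 'wz': np.float64(0.57)} 
 ->  [520.9 -56.6 124.9  38.7]
{'tx': -3, 'ty': -2, 'tz': 0, 'wz': np.float64(0.12)}
{'tx': -6, 'ty': -3, 'tz': 0, 'wz': np.float64(0.23)}
{'tx': -9, 'ty': -5, 'tz': 0, 'wz': np.float64(0.35)}
{'tx': -12, 'ty': -7, 'tz': 0, 'wz': np.float64(0.46)}
{'tx': -15, 'ty': -9, 'tz': 0, 'wz': np.float64(0.58)} 
 ->  [523.3 -73.9 124.9   5.5]
{'tx': -3, 'ty': 0, 'tz': 0, 'wz': np.float64(0.11)}
{'tx': -7, 'ty': 0, 'tz': 0, 'wz': np.float64(0.23)}
{'tx': -10, 'ty': 0, 'tz': 0, 'wz': np.float64(0.34)}
{'tx': -14, 'ty': 0, 'tz': 0, 'wz': np.float64(0.46)}
{'tx': -17, 'ty': 0, 'tz': 0, 'wz': np.float64(0.57)} 
 ->  [524.9 -90.9 124.9 -27.1]
{'tx': -3, 'ty': 2, 'tz': 0, 'wz': np.float64(0.11)}
{'tx': -6, 'ty': 4, 'tz': 0, 'wz': np.float64(0.23)}
{'tx': -9, 'ty': 6, 'tz': 0, 'wz': np.float64(0.34)}
{'tx': -12, 'ty': 8, 'tz': 0, 'wz': np.float64(0.46)}
{'tx': -15, 'ty': 10, 'tz': 0, 'wz': np.float64(0.57)} 
 ->  [ 527.  -108.8  124.9  -59.8]
```

Request:
jog_arm(increments=[{"tx":-1,"ty":-3,"tz":-5,"wx":0,"wy":0,"wz":0.11,"gripper":0},{"tx":-3,"ty":-6,"tz":-10,"wx":0,"wy":0,"wz":0.23,"gripper":0},{"tx":-4,"ty":-10,"tz":-15,"wx":0,"wy":0,"wz":0.34,"gripper":0},{"tx":-6,"ty":-13,"tz":-15,"wx":0,"wy":0,"wz":0.46,"gripper":0},{"tx":-7,"ty":-16,"tz":-15,"wx":0,"wy":0,"wz":0.57,"gripper":0}])

```text
time: 7.47
position: [0.5213, -0.0569, 0.1249]
tool_rot: [1.367, 2.828, 0.001]
ft_force: [0.2, -0.2, 0.4]
grip_width: 0.004
grip_force: 0.0
```

Request:
jog_arm(increments=[{"tx":-3,"ty":-2,"tz":0,"wx":0,"wy":0,"wz":0.12,"gripper":0},{"tx":-6,"ty":-3,"tz":0,"wx":0,"wy":0,"wz":0.23,"gripper":0},{"tx":-9,"ty":-5,"tz":0,"wx":0,"wy":0,"wz":0.35,"gripper":0},{"tx":-12,"ty":-7,"tz":0,"wx":0,"wy":0,"wz":0.46,"gripper":0},{"tx":-15,"ty":-9,"tz":0,"wx":0,"wy":0,"wz":0.58,"gripper":0}])

```text
time: 7.88
position: [0.5233, -0.0741, 0.1244]
tool_rot: [2.118, 2.32, -0.0]
ft_force: [-0.9, 0.4, -0.5]
grip_width: 0.006
grip_force: 0.0
```

Request:
jog_arm(increments=[{"tx":-3,"ty":0,"tz":0,"wx":0,"wy":0,"wz":0.11,"gripper":0},{"tx":-7,"ty":0,"tz":0,"wx":0,"wy":0,"wz":0.23,"gripper":0},{"tx":-10,"ty":0,"tz":0,"wx":0,"wy":0,"wz":0.34,"gripper":0},{"tx":-14,"ty":0,"tz":0,"wx":0,"wy":0,"wz":0.46,"gripper":0},{"tx":-17,"ty":0,"tz":0,"wx":0,"wy":0,"wz":0.57,"gripper":0}])

```text
time: 8.3
position: [0.5249, -0.0912, 0.1244]
tool_rot: [2.685, 1.63, -0.0]
ft_force: [0.2, 0.0, 0.2]
grip_width: 0.006
grip_force: 0.0
```

Request:
jog_arm(increments=[{"tx":-3,"ty":2,"tz":0,"wx":0,"wy":0,"wz":0.11,"gripper":0},{"tx":-6,"ty":4,"tz":0,"wx":0,"wy":0,"wz":0.23,"gripper":0},{"tx":-9,"ty":6,"tz":0,"wx":0,"wy":0,"wz":0.34,"gripper":0},{"tx":-12,"ty":8,"tz":0,"wx":0,"wy":0,"wz":0.46,"gripper":0},{"tx":-15,"ty":10,"tz":0,"wx":0,"wy":0,"wz":0.57,"gripper":0}])

```text
time: 8.72
position: [0.527, -0.1089, 0.1244]
tool_rot: [3.035, 0.81, 0.0]
ft_force: [-0.6, 0.2, -0.3]
grip_width: 0.002
grip_force: 0.0
```

Request:
jog_arm(increments=[{"tx":0,"ty":0,"tz":5,"wx":0,"wy":0,"wz":0,"gripper":0},{"tx":0,"ty":0,"tz":10,"wx":0,"wy":0,"wz":0,"gripper":0},{"tx":0,"ty":0,"tz":15,"wx":0,"wy":0,"wz":0,"gripper":0},{"tx":0,"ty":0,"tz":17,"wx":0,"wy":0,"wz":0,"gripper":0},{"tx":0,"ty":0,"tz":17,"wx":0,"wy":0,"wz":0,"gripper":0}])

```text
time: 9.13
position: [0.5262, -0.1083, 0.1064]
tool_rot: [-3.032, -0.822, 0.003]
ft_force: [-0.8, 0.2, -0.5]
grip_width: 0.004
grip_force: 0.0
```

Run:
```python
from fit import *
vision.get_image("wrist"); st(); look(); 
s=ctrl.get_state(); t=s["position"]; m=R.from_rotvec(s["tool_rot"]).as_matrix()
for n in("side","scene"):
    im=vision.get_image(n); f=im["color"].min(2)
    for k in range(-6,34,3):
        P=[t+[0,0,k*1e-3]+m[:,0]*o for o in(-.008,-.004,0,.004,.008)]
        q=proj(im,P); print(n,k,q[2].round(0),[int(f[int(round(v)),int(round(u))]) for u,v in q])
```

```text
9.1833 [ 526.6 -108.4  106.9] theta -59.7 tilt [-0.001  0.   ] F [-1.2  0.3  0.8] gw 0.01
C [ 0.5082 -0.0756] 61 med resid mm 0.2854964881501901
dot none
pin 434 0.0114 8.6 81.9
side -6 [279. 176.] [173, 174, 175, 174, 169]
side -3 [279. 175.] [176, 176, 176, 215, 188]
side 0 [279. 174.] [179, 203, 184, 234, 228]
side 3 [279. 173.] [180, 215, 183, 233, 243]
side 6 [279. 171.] [161, 198, 142, 221, 226]
side 9 [279. 170.] [80, 152, 101, 175, 160]
side 12 [279. 169.] [77, 92, 76, 74, 91]
side 15 [279. 168.] [79, 69, 72, 67, 80]
side 18 [279. 167.] [61, 51, 63, 54, 76]
side 21 [279. 165.] [26, 31, 25, 32, 68]
side 24 [279. 164.] [25, 22, 23, 27, 59]
side 27 [279. 163.] [28, 27, 21, 23, 42]
side 30 [279. 162.] [24, 27, 29, 21, 18]
side 33 [279. 160.] [28, 26, 29, 22, 31]
scene -6 [313. 253.] [187, 207, 208, 206, 208]
scene -3 [314. 252.] [204, 208, 206, 206, 206]
scene 0 [314. 250.] [207, 209, 206, 209, 208]
scene 3 [314. 249.] [207, 208, 209, 208, 190]
scene 6 [314. 248.] [208, 207, 208, 204, 181]
scene 9 [314. 247.] [208, 204, 204, 181, 126]
scene 12 [314. 246.] [209, 203, 194, 126, 53]
scene 15 [314. 244.] [206, 192, 149, 53, 28]
scene 18 [314. 243.] [202, 158, 70, 30, 27]
scene 21 [314. 242.] [190, 90, 34, 29, 26]
scene 24 [314. 241.] [96, 41, 29, 32, 27]
scene 27 [314. 239.] [41, 31, 32, 34, 34]
scene 30 [314. 238.] [31, 30, 35, 33, 26]
scene 33 [314. 237.] [33, 35, 31, 34, 30]
```

Run:
```python
from h import *
t=ctrl.get_state()["position"]; o=[]
for n,(x0,y0) in(("scene",(250,180)),("side",(225,120))):
    im=vision.get_image(n); c=cv2.resize(im["color"][y0:y0+120,x0:x0+80],(400,600),interpolation=cv2.INTER_CUBIC)
    for k,col in((0,(255,0,255)),(.019,(0,0,255)),(.07,(255,0,0))):
        q=(proj(im,t+[0,0,k])[0]-[x0,y0]+.5)*5; cv2.circle(c,tuple(int(v) for v in q),3,col,-1)
    o.append(c)
cv2.imwrite("pics/o5.png",np.hstack(o))
```

```text
(no output)
```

View pics/o5.png

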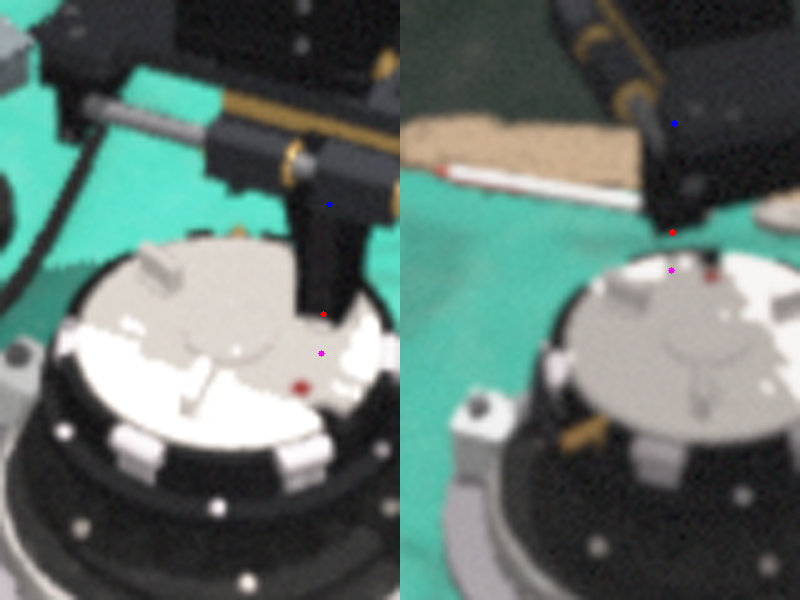

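The image shows that the real fingertip ends at the red mark, about 18 mm above the reported TCP. I'll lower to match, watching the force.

Request:
jog_arm(increments=[{"tx":0,"ty":0,"tz":3,"wx":0,"wy":0,"wz":0,"gripper":0},{"tx":0,"ty":0,"tz":6,"wx":0,"wy":0,"wz":0,"gripper":0},{"tx":0,"ty":0,"tz":8,"wx":0,"wy":0,"wz":0,"gripper":0},{"tx":0,"ty":0,"tz":10,"wx":0,"wy":0,"wz":0,"gripper":0},{"tx":0,"ty":0,"tz":10,"wx":0,"wy":0,"wz":0,"gripper":0}])

```text
time: 9.85
position: [0.5265, -0.1086, 0.0968]
tool_rot: [-3.033, -0.82, 0.001]
ft_force: [-0.4, 0.3, -0.4]
grip_width: 0.007
grip_force: 0.0
```

Request:
jog_arm(increments=[{"tx":0,"ty":0,"tz":1,"wx":0,"wy":0,"wz":0,"gripper":0},{"tx":0,"ty":0,"tz":2,"wx":0,"wy":0,"wz":0,"gripper":0},{"tx":0,"ty":0,"tz":3,"wx":0,"wy":0,"wz":0,"gripper":0},{"tx":0,"ty":0,"tz":4,"wx":0,"wy":0,"wz":0,"gripper":0},{"tx":0,"ty":0,"tz":4,"wx":0,"wy":0,"wz":0,"gripper":0}])

```text
time: 10.27
position: [0.5268, -0.1087, 0.0933]
tool_rot: [-3.033, -0.819, 0.0]
ft_force: [0.2, 0.5, 0.2]
grip_width: 0.008
grip_force: 0.0
```

Run:
```python
from fit import *
vision.get_image("wrist"); st()
t=ctrl.get_state()["position"]; o=[]
for n in("side","scene"):
    im=vision.get_image(n); f=im["color"].min(2)
    for k in range(0,31,3):
        q=proj(im,t+[0,0,k*1e-3])[0]; print(n,k,int(f[int(round(q[1])),int(round(q[0]))]))
```

```text
10.3167 [ 526.9 -108.7   93.4] theta -59.8 tilt [-0.  0.] F [-0.8  1.   0.3] gw 0.01
side 0 176
side 3 173
side 6 176
side 9 176
side 12 169
side 15 140
side 18 94
side 21 46
side 24 31
side 27 21
side 30 23
scene 0 205
scene 3 206
scene 6 206
scene 9 207
scene 12 202
scene 15 148
scene 18 71
scene 21 36
scene 24 30
scene 27 29
scene 30 33
```

Request:
jog_arm(increments=[{"tx":1,"ty":0,"tz":2,"wx":0,"wy":0,"wz":-0.03,"gripper":0},{"tx":4,"ty":-1,"tz":2,"wx":0,"wy":0,"wz":-0.12,"gripper":0},{"tx":8,"ty":-1,"tz":2,"wx":0,"wy":0,"wz":-0.21,"gripper":0},{"tx":11,"ty":-2,"tz":2,"wx":0,"wy":0,"wz":-0.29,"gripper":0},{"tx":14,"ty":-3,"tz":2,"wx":0,"wy":0,"wz":-0.37,"gripper":0}])

```text
time: 10.83
position: [0.5379, -0.0993, 0.0918]
tool_rot: [2.827, 1.369, 0.001]
ft_force: [-0.0, -1.0, 1.8]
grip_width: 0.004
grip_force: 0.7
```

Request:
jog_arm(increments=[{"tx":3,"ty":0,"tz":0,"wx":0,"wy":0,"wz":-0.08,"gripper":0},{"tx":6,"ty":0,"tz":0,"wx":0,"wy":0,"wz":-0.16,"gripper":0},{"tx":9,"ty":-1,"tz":0,"wx":0,"wy":0,"wz":-0.24,"gripper":0},{"tx":12,"ty":-2,"tz":0,"wx":0,"wy":0,"wz":-0.32,"gripper":0},{"tx":15,"ty":-3,"tz":0,"wx":0,"wy":0,"wz":-0.39,"gripper":0}])

```text
time: 11.25
position: [0.5449, -0.0857, 0.0918]
tool_rot: [2.509, 1.89, 0.001]
ft_force: [0.2, 0.2, 1.8]
grip_width: 0.004
grip_force: 0.7
```

Run:
```python
from fit import *
st(); look(cam="scene"); look()
```

```text
11.25 [544.9 -85.7  91.8] theta -16.0 tilt [ 0.001 -0.   ] F [0.2 0.2 1.8] gw 0.0
C [ 0.5082 -0.0788] 49 med resid mm 0.454591210572855
dot 2 0.035 -80.1 1.0
pin none
C [ 0.5082 -0.0752] 61 med resid mm 0.2831954834800199
dot none
pin 426 0.0332 -12.5 57.8
```

```bash
cat > comp.py <<'E'
import sys
from fit import *
o=[]
for n,(x0,y0,w,h) in(("scene",(250,185,100,100)),("side",(225,135,100,100)),("wrist",(160,100,200,200))):
    im=vision.get_image(n); o.append(cv2.resize(im["color"][y0:y0+h,x0:x0+w],(400,400) if n!="wrist" else (400,400),interpolation=cv2.INTER_CUBIC))
sm=[cv2.resize(x,(300,300)) for x in o[:2]]
cv2.imwrite(sys.argv[1],np.hstack([np.vstack(sm),cv2.resize(o[2],(500,500+100))])); st()
E
python3 comp.py pics/o6.png
```

```text
11.5 [544.9 -85.4  91.8] theta -16.3 tilt [0.001 0.   ] F [0.3 0.7 2.4] gw 0.0
```

View pics/o6.png

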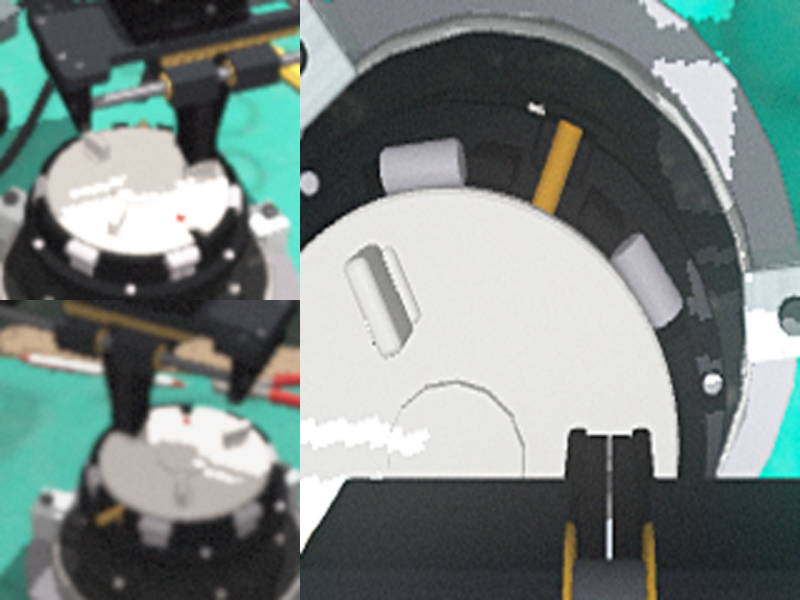

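The finger is standing on top of the near rib (scene view, tip at about (205,165)). Raise, go back, then lower to touch the disc and back off.

Request:
jog_arm(increments=[{"tx":0,"ty":0,"tz":-5,"wx":0,"wy":0,"wz":0,"gripper":0},{"tx":-3,"ty":0,"tz":-8,"wx":0,"wy":0,"wz":0.08,"gripper":0},{"tx":-7,"ty":-1,"tz":-8,"wx":0,"wy":0,"wz":0.18,"gripper":0},{"tx":-11,"ty":-2,"tz":-8,"wx":0,"wy":0,"wz":0.29,"gripper":0},{"tx":-15,"ty":-3,"tz":-8,"wx":0,"wy":0,"wz":0.39,"gripper":0}])

```text
time: 11.92
position: [0.5371, -0.0995, 0.0996]
tool_rot: [-2.835, -1.354, 0.0]
ft_force: [0.5, -0.4, -0.3]
grip_width: 0.008
grip_force: 0.0
```

Request:
jog_arm(increments=[{"tx":-4,"ty":0,"tz":0,"wx":0,"wy":0,"wz":0.1,"gripper":0},{"tx":-8,"ty":-1,"tz":0,"wx":0,"wy":0,"wz":0.2,"gripper":0},{"tx":-11,"ty":-2,"tz":0,"wx":0,"wy":0,"wz":0.3,"gripper":0},{"tx":-15,"ty":-3,"tz":0,"wx":0,"wy":0,"wz":0.4,"gripper":0},{"tx":-15,"ty":-3,"tz":0,"wx":0,"wy":0,"wz":0.4,"gripper":0}])

```text
time: 12.33
position: [0.5249, -0.1098, 0.0995]
tool_rot: [3.047, 0.767, -0.001]
ft_force: [-0.2, 0.2, 0.0]
grip_width: 0.003
grip_force: 0.0
```

Request:
jog_arm(increments=[{"tx":0,"ty":0,"tz":4,"wx":0,"wy":0,"wz":0,"gripper":0},{"tx":0,"ty":0,"tz":7,"wx":0,"wy":0,"wz":0,"gripper":0},{"tx":0,"ty":0,"tz":9,"wx":0,"wy":0,"wz":0,"gripper":0},{"tx":0,"ty":0,"tz":10,"wx":0,"wy":0,"wz":0,"gripper":0},{"tx":0,"ty":0,"tz":10,"wx":0,"wy":0,"wz":0,"gripper":0}])

```text
time: 12.75
position: [0.5255, -0.1088, 0.0889]
tool_rot: [-3.044, -0.775, 0.001]
ft_force: [-0.3, -0.1, 0.4]
grip_width: 0.003
grip_force: 0.0
```

Run:
```python
from fit import *
vision.get_image("wrist"); st(); vision.get_image("wrist"); st()
```

```text
12.8 [ 525.7 -108.8   89.2] theta -61.4 tilt [-0. -0.] F [ 0.1  0.4 -0.3] gw 0.0
12.85 [ 525.8 -108.8   89.4] theta -61.5 tilt [-0. -0.] F [ 0.4 -0.2  0. ] gw 0.0
```

Request:
jog_arm(increments=[{"tx":0,"ty":0,"tz":1,"wx":0,"wy":0,"wz":0,"gripper":0},{"tx":0,"ty":0,"tz":2,"wx":0,"wy":0,"wz":0,"gripper":0},{"tx":0,"ty":0,"tz":3,"wx":0,"wy":0,"wz":0,"gripper":0},{"tx":0,"ty":0,"tz":3,"wx":0,"wy":0,"wz":0,"gripper":0},{"tx":0,"ty":0,"tz":3,"wx":0,"wy":0,"wz":0,"gripper":0}])

```text
time: 13.27
position: [0.5257, -0.1089, 0.0864]
tool_rot: [-3.045, -0.774, 0.0]
ft_force: [-0.1, -0.4, -0.3]
grip_width: 0.003
grip_force: 0.0
```

Request:
jog_arm(increments=[{"tx":1,"ty":0,"tz":1,"wx":0,"wy":0,"wz":-0.03,"gripper":0},{"tx":4,"ty":-1,"tz":1,"wx":0,"wy":0,"wz":-0.12,"gripper":0},{"tx":8,"ty":-1,"tz":1,"wx":0,"wy":0,"wz":-0.21,"gripper":0},{"tx":11,"ty":-2,"tz":1,"wx":0,"wy":0,"wz":-0.29,"gripper":0},{"tx":14,"ty":-3,"tz":1,"wx":0,"wy":0,"wz":-0.37,"gripper":0}])

```text
time: 13.68
position: [0.5362, -0.1013, 0.0855]
tool_rot: [2.847, 1.325, -0.003]
ft_force: [-1.9, -4.3, 0.7]
grip_width: 0.004
grip_force: 1.9
```

Request:
jog_arm(increments=[{"tx":3,"ty":0,"tz":0,"wx":0,"wy":0,"wz":-0.08,"gripper":0},{"tx":6,"ty":0,"tz":0,"wx":0,"wy":0,"wz":-0.16,"gripper":0},{"tx":9,"ty":-1,"tz":0,"wx":0,"wy":0,"wz":-0.24,"gripper":0},{"tx":12,"ty":-2,"tz":0,"wx":0,"wy":0,"wz":-0.32,"gripper":0},{"tx":15,"ty":-3,"tz":0,"wx":0,"wy":0,"wz":-0.39,"gripper":0}])

```text
time: 14.1
position: [0.5443, -0.089, 0.0859]
tool_rot: [2.536, 1.849, -0.002]
ft_force: [0.1, -5.9, 1.6]
grip_width: 0.006
grip_force: 2.8
```

Run:
```python
from fit import *
st(); look(cam="scene"); look(cam="side")
```

```text
14.1 [544.3 -89.   85.9] theta -17.8 tilt [ 0.001 -0.003] F [ 0.1 -5.9  1.6] gw 0.01
C [ 0.5085 -0.0787] 48 med resid mm 0.4990783008081076
dot 1 0.0365 -50.6 0.0
pin none
C [ 0.5082 -0.0719] 9 med resid mm 0.14363574637930865
dot 1 0.0428 -55.2 0.0
pin 17 0.0615 49.6 2.0
```

The cover is turning now (dot at about -53°). Continue.

Request:
jog_arm(increments=[{"tx":3,"ty":0,"tz":0,"wx":0,"wy":0,"wz":-0.08,"gripper":0},{"tx":6,"ty":0,"tz":0,"wx":0,"wy":0,"wz":-0.16,"gripper":0},{"tx":9,"ty":-1,"tz":0,"wx":0,"wy":0,"wz":-0.24,"gripper":0},{"tx":12,"ty":-2,"tz":0,"wx":0,"wy":0,"wz":-0.32,"gripper":0},{"tx":14,"ty":-3,"tz":0,"wx":0,"wy":0,"wz":-0.4,"gripper":0}])

```text
time: 14.62
position: [0.5462, -0.0733, 0.0859]
tool_rot: [2.12, 2.315, 0.0]
ft_force: [0.8, -2.0, 1.6]
grip_width: 0.003
grip_force: 1.4
```

Request:
jog_arm(increments=[{"tx":3,"ty":0,"tz":0,"wx":0,"wy":0,"wz":-0.08,"gripper":0},{"tx":6,"ty":0,"tz":0,"wx":0,"wy":0,"wz":-0.15,"gripper":0},{"tx":9,"ty":-1,"tz":0,"wx":0,"wy":0,"wz":-0.23,"gripper":0},{"tx":12,"ty":-2,"tz":0,"wx":0,"wy":0,"wz":-0.31,"gripper":0},{"tx":14,"ty":-3,"tz":0,"wx":0,"wy":0,"wz":-0.39,"gripper":0}])

```text
time: 15.03
position: [0.5427, -0.059, 0.0861]
tool_rot: [1.63, 2.682, 0.001]
ft_force: [1.9, -2.7, 0.5]
grip_width: 0.006
grip_force: 1.8
```

Request:
jog_arm(increments=[{"tx":3,"ty":0,"tz":0,"wx":0,"wy":0,"wz":-0.08,"gripper":0},{"tx":6,"ty":0,"tz":0,"wx":0,"wy":0,"wz":-0.16,"gripper":0},{"tx":9,"ty":-1,"tz":0,"wx":0,"wy":0,"wz":-0.23,"gripper":0},{"tx":12,"ty":-1,"tz":0,"wx":0,"wy":0,"wz":-0.31,"gripper":0},{"tx":15,"ty":-2,"tz":0,"wx":0,"wy":0,"wz":-0.39,"gripper":0}])

```text
time: 15.45
position: [0.5342, -0.0464, 0.0862]
tool_rot: [1.079, 2.947, 0.001]
ft_force: [2.3, -2.1, -0.5]
grip_width: 0.006
grip_force: 1.7
```

Run:
```python
from fit import *
st(); look(cam="scene"); look(cam="side"); look()
```

```text
15.45 [534.2 -46.4  86.2] theta 49.8 tilt [ 0.004 -0.001] F [ 2.3 -2.1 -0.5] gw 0.01
C [ 0.5083 -0.0786] 68 med resid mm 0.8316455811989732
dot 2 0.0412 19.4 1.1
pin none
C [ 0.5082 -0.0738] 17 med resid mm 0.25722887733754807
dot none
pin 16 0.0619 50.5 1.8
C [ 0.508 -0.074] 54 med resid mm 0.2932493810972915
dot none
pin 400 0.0563 22.9 25.2
```

Request:
jog_arm(increments=[{"tx":3,"ty":-1,"tz":0,"wx":0,"wy":0,"wz":-0.08,"gripper":0},{"tx":6,"ty":-1,"tz":0,"wx":0,"wy":0,"wz":-0.16,"gripper":0},{"tx":9,"ty":-2,"tz":0,"wx":0,"wy":0,"wz":-0.24,"gripper":0},{"tx":12,"ty":-2,"tz":0,"wx":0,"wy":0,"wz":-0.31,"gripper":0},{"tx":14,"ty":-3,"tz":0,"wx":0,"wy":0,"wz":-0.37,"gripper":0}])

```text
time: 16.02
position: [0.5212, -0.0385, 0.0859]
tool_rot: [0.521, 3.096, 0.002]
ft_force: [2.8, -0.7, -0.2]
grip_width: 0.005
grip_force: 1.7
```

```bash
cat > blob.py <<'E'
from fit import *
# red dot & pin angles about fixed centre, per camera, using local redness centroid
def ang(cam,C=(.508,-.0756),zt=.102):
    im=vision.get_image(cam); g=im["color"].astype(float); b,gr,r=g[...,0],g[...,1],g[...,2]
    yy,xx=np.mgrid[:420,:560]; C=np.array(C)
    for n,s,rad,z in(("dot",r-np.maximum(gr,b),.038,zt),("pin",np.where((b<r*.65)&(gr>b*1.15)&(gr<.9*r)&(r>80),r-b,0),.063,.0915)):
        best=None;res=[]
        for a in range(0,360,2):
            q=proj(im,[C[0]+rad*np.cos(np.radians(a)),C[1]+rad*np.sin(np.radians(a)),z])[0]
            w=np.where(np.hypot(xx-q[0],yy-q[1])<3.5,np.clip(s-25,0,None),0); res.append((w.sum(),a,w))
        t,a,w=max(res,key=lambda v:v[0])
        if t<20: print(cam,n,"none"); continue
        for _ in range(4):
            u=np.array([(w*xx).sum(),(w*yy).sum()])/w.sum(); w=np.where(np.hypot(xx-u[0],yy-u[1])<(4 if n=="dot" else 9),np.clip(s-25,0,None),0)
        p=atz(im,u,z)[:2]; d=p-C; print(cam,n,int(t),u.round(1),"r",(1e3*np.hypot(*d)).round(1),"ang",np.degrees(np.arctan2(d[1],d[0])).round(1),"xy",p.round(4))
E
python3 - <<'E'
from blob import *
st()
for c in("scene","side","wrist"): ang(c)
E
```

```text
16.0167 [521.2 -38.5  85.9] theta 70.9 tilt [0.003 0.001] F [ 2.8 -0.7 -0.2] gw 0.01
scene dot 325 [301.  232.8] r 40.0 ang 34.7 xy [ 0.5409 -0.0528]
scene pin none
side dot none
side pin 1115 [260.9 206.3] r 65.0 ang 51.1 xy [ 0.5488 -0.025 ]
wrist dot 208 [266.7 291.5] r 38.2 ang 29.6 xy [ 0.5412 -0.0567]
wrist pin 2402 [300.2 300.8] r 63.9 ang 33.1 xy [ 0.5615 -0.0407]
```

Request:
jog_arm(increments=[{"tx":2,"ty":0,"tz":0,"wx":0,"wy":0,"wz":-0.05,"gripper":0},{"tx":4,"ty":0,"tz":0,"wx":0,"wy":0,"wz":-0.1,"gripper":0},{"tx":6,"ty":0,"tz":0,"wx":0,"wy":0,"wz":-0.15,"gripper":0},{"tx":7,"ty":-1,"tz":0,"wx":0,"wy":0,"wz":-0.17,"gripper":0},{"tx":7,"ty":-1,"tz":0,"wx":0,"wy":0,"wz":-0.17,"gripper":0}])

```text
time: 16.58
position: [0.5134, -0.0373, 0.0856]
tool_rot: [0.26, 3.13, 0.001]
ft_force: [2.8, 0.5, 0.6]
grip_width: 0.006
grip_force: 1.5
```

Request:
jog_arm(increments=[{"tx":-3,"ty":0,"tz":0,"wx":0,"wy":0,"wz":0,"gripper":0},{"tx":-5,"ty":0,"tz":-5,"wx":0,"wy":0,"wz":0,"gripper":0},{"tx":-5,"ty":0,"tz":-25,"wx":0,"wy":0,"wz":0,"gripper":0},{"tx":-10,"ty":0,"tz":-50,"wx":0,"wy":0,"wz":0,"gripper":0},{"tx":-25,"ty":0,"tz":-65,"wx":0,"wy":0,"wz":0,"gripper":0}])

```text
time: 17.0
position: [0.5366, -0.0418, 0.1523]
tool_rot: [-0.259, -3.129, -0.001]
ft_force: [0.9, -1.3, 0.1]
grip_width: 0.005
grip_force: 0.0
```

Request:
jog_arm(increments=[{"tx":-20,"ty":-10,"tz":-10,"wx":0,"wy":0,"wz":0,"gripper":0},{"tx":-40,"ty":-20,"tz":-20,"wx":0,"wy":0,"wz":0,"gripper":0},{"tx":-55,"ty":-30,"tz":-20,"wx":0,"wy":0,"wz":0,"gripper":0},{"tx":-55,"ty":-30,"tz":-20,"wx":0,"wy":0,"wz":0,"gripper":0},{"tx":-55,"ty":-30,"tz":-20,"wx":0,"wy":0,"wz":0,"gripper":0}])

```text
time: 17.42
position: [0.5866, -0.0812, 0.1699]
tool_rot: [-0.261, -3.128, 0.001]
ft_force: [-1.0, 0.7, 0.5]
grip_width: 0.005
grip_force: 0.0
```

Run:
```python
from blob import *
for _ in range(4): vision.get_image("wrist")
st(); look(); ang("wrist")
for c in("scene","side"): ang(c)
```

```text
17.6167 [586.2 -79.3 170.1] theta 80.7 tilt [-0.001  0.001] F [ 0.1  0.1 -0.3] gw 0.0
C [ 0.5065 -0.0747] 97 med resid mm 0.595684587015012
dot 56 0.0383 45.8 2.5
pin 102 0.0642 48.7 1.1
wrist dot 4823 [311.4 144.3] r 38.0 ang 47.8 xy [ 0.5335 -0.0475]
wrist pin 1669 [336.5 156.8] r 63.2 ang 50.2 xy [ 0.5484 -0.027 ]
scene dot 497 [297.3 232. ] r 40.4 ang 44.8 xy [ 0.5367 -0.0471]
scene pin 739 [297.4 228.2] r 63.2 ang 47.5 xy [ 0.5507 -0.029 ]
side dot 204 [270.7 195.5] r 38.5 ang 48.4 xy [ 0.5336 -0.0468]
side pin 909 [261.4 206.2] r 64.1 ang 51.4 xy [ 0.5479 -0.0255]
```

Request:
jog_arm(increments=[{"tx":25,"ty":10,"tz":10,"wx":0,"wy":0,"wz":0,"gripper":0},{"tx":50,"ty":20,"tz":20,"wx":0,"wy":0,"wz":0,"gripper":0},{"tx":69,"ty":27,"tz":30,"wx":0,"wy":0,"wz":0,"gripper":0},{"tx":73,"ty":29,"tz":40,"wx":0,"wy":0,"wz":0,"gripper":0},{"tx":73,"ty":29,"tz":45,"wx":0,"wy":0,"wz":0,"gripper":0}])

```text
time: 18.23
position: [0.5185, -0.0387, 0.1245]
tool_rot: [-0.254, -3.13, -0.001]
ft_force: [-0.2, 0.0, -0.7]
grip_width: 0.005
grip_force: 0.0
```

Request:
jog_arm(increments=[{"tx":0,"ty":0,"tz":12,"wx":0,"wy":0,"wz":0,"gripper":0},{"tx":0,"ty":0,"tz":24,"wx":0,"wy":0,"wz":0,"gripper":0},{"tx":0,"ty":0,"tz":34,"wx":0,"wy":0,"wz":0,"gripper":0},{"tx":0,"ty":0,"tz":39,"wx":0,"wy":0,"wz":0,"gripper":0},{"tx":0,"ty":0,"tz":39,"wx":0,"wy":0,"wz":0,"gripper":0}])

```text
time: 18.65
position: [0.5189, -0.0403, 0.0845]
tool_rot: [-0.258, -3.128, 0.001]
ft_force: [0.6, 0.7, 0.2]
grip_width: 0.001
grip_force: 0.0
```

Run:
```python
from blob import *
for _ in range(3): vision.get_image("wrist")
st(); ang("scene")
```

```text
18.8 [520.3 -40.1  86.7] theta 80.6 tilt [ 0.001 -0.   ] F [-0.3  1.  -0. ] gw 0.01
scene dot none
scene pin none
```

Request:
jog_arm(increments=[{"tx":2,"ty":0,"tz":0,"wx":0,"wy":0,"wz":-0.01,"gripper":0},{"tx":4,"ty":0,"tz":0,"wx":0,"wy":0,"wz":-0.03,"gripper":0},{"tx":6,"ty":0.5,"tz":0,"wx":0,"wy":0,"wz":-0.05,"gripper":0},{"tx":7,"ty":0.5,"tz":0,"wx":0,"wy":0,"wz":-0.05,"gripper":0},{"tx":7,"ty":0.5,"tz":0,"wx":0,"wy":0,"wz":-0.05,"gripper":0}])

```text
time: 19.27
position: [0.5136, -0.038, 0.087]
tool_rot: [0.178, 3.134, 0.001]
ft_force: [3.0, 0.8, 0.0]
grip_width: 0.007
grip_force: 0.8
```

Request:
jog_arm(increments=[{"tx":0.5,"ty":0,"tz":0,"wx":0,"wy":0,"wz":0,"gripper":0},{"tx":1,"ty":0,"tz":0,"wx":0,"wy":0,"wz":0,"gripper":0},{"tx":1.5,"ty":0,"tz":0,"wx":0,"wy":0,"wz":0,"gripper":0},{"tx":2,"ty":0,"tz":0,"wx":0,"wy":0,"wz":0,"gripper":0},{"tx":2,"ty":0,"tz":0,"wx":0,"wy":0,"wz":0,"gripper":0}])

```text
time: 19.68
position: [0.5119, -0.038, 0.0869]
tool_rot: [0.179, 3.135, 0.0]
ft_force: [4.1, -1.3, 0.8]
grip_width: 0.004
grip_force: 2.1
```

Request:
jog_arm(increments=[{"tx":-3,"ty":0,"tz":0,"wx":0,"wy":0,"wz":0,"gripper":0},{"tx":-5,"ty":0,"tz":-5,"wx":0,"wy":0,"wz":0,"gripper":0},{"tx":-5,"ty":0,"tz":-25,"wx":0,"wy":0,"wz":0,"gripper":0},{"tx":-10,"ty":0,"tz":-50,"wx":0,"wy":0,"wz":0,"gripper":0},{"tx":-25,"ty":0,"tz":-65,"wx":0,"wy":0,"wz":0,"gripper":0}])

```text
time: 20.1
position: [0.5341, -0.0408, 0.153]
tool_rot: [-0.179, -3.134, -0.001]
ft_force: [0.1, -0.4, 0.6]
grip_width: 0.004
grip_force: 0.0
```

Request:
jog_arm(increments=[{"tx":-20,"ty":-10,"tz":-10,"wx":0,"wy":0,"wz":0,"gripper":0},{"tx":-40,"ty":-20,"tz":-20,"wx":0,"wy":0,"wz":0,"gripper":0},{"tx":-55,"ty":-30,"tz":-20,"wx":0,"wy":0,"wz":0,"gripper":0},{"tx":-55,"ty":-30,"tz":-20,"wx":0,"wy":0,"wz":0,"gripper":0},{"tx":-55,"ty":-30,"tz":-20,"wx":0,"wy":0,"wz":0,"gripper":0}])

```text
time: 20.52
position: [0.5861, -0.0775, 0.1706]
tool_rot: [-0.181, -3.133, 0.0]
ft_force: [-0.6, 0.2, -0.2]
grip_width: 0.005
grip_force: 0.0
```

Run:
```python
from blob import *
for _ in range(4): vision.get_image("wrist")
st(); look(name="pics/w7raw.png"); ang("wrist")
for c in("scene","side"): ang(c)
c=cv2.imread("pics/w7raw.png")[90:240,200:400]; cv2.imwrite("pics/w7.png",cv2.resize(c,(800,600),interpolation=cv2.INTER_CUBIC))
```

```text
20.7167 [586.  -75.9 171. ] theta 83.5 tilt [-0.002  0.001] F [-0.4 -0.2 -0.1] gw 0.01
C [ 0.5069 -0.0744] 98 med resid mm 0.5468899431761882
dot 53 0.038 48.8 2.5
pin 91 0.0638 48.7 1.0
wrist dot 4937 [312.  144.9] r 38.3 ang 50.3 xy [ 0.5324 -0.0461]
wrist pin 1667 [335.  160.2] r 63.5 ang 50.2 xy [ 0.5486 -0.0268]
scene dot 296 [296.2 232.1] r 39.9 ang 47.6 xy [ 0.5349 -0.0461]
scene pin 569 [297.  227.7] r 64.4 ang 48.2 xy [ 0.551  -0.0276]
side dot 136 [271.3 195.7] r 38.0 ang 50.0 xy [ 0.5324 -0.0464]
side pin 916 [261.5 206. ] r 63.6 ang 51.3 xy [ 0.5478 -0.0259]
```

View pics/w7.png

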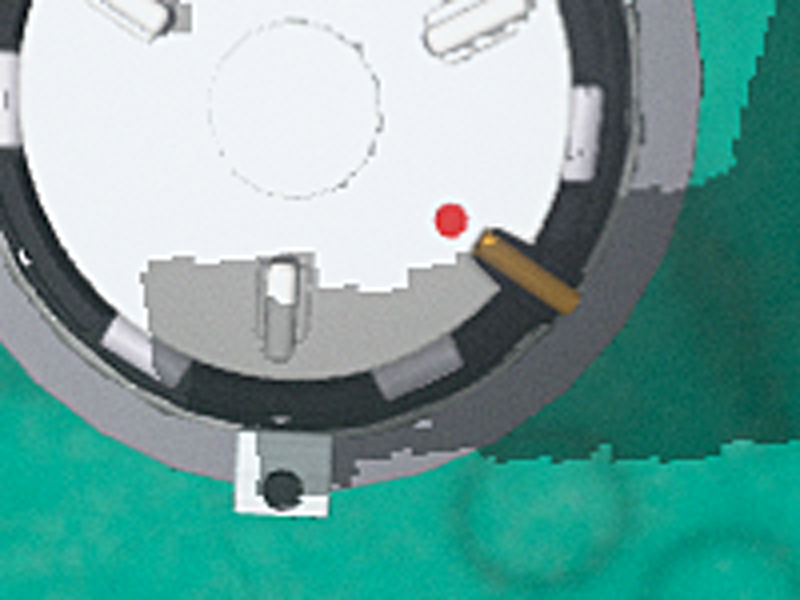

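The pin lies in the notch beside the red dot (450,220), and all cameras agree within about 1°. Now press at the pad centre.

Request:
jog_arm(increments=[{"tx":25,"ty":-3,"tz":10,"wx":0,"wy":0,"wz":0,"gripper":0},{"tx":50,"ty":-5,"tz":20,"wx":0,"wy":0,"wz":0,"gripper":0},{"tx":70,"ty":-8,"tz":35,"wx":0,"wy":0,"wz":0,"gripper":0},{"tx":78,"ty":-8.5,"tz":45,"wx":0,"wy":0,"wz":0,"gripper":0},{"tx":78,"ty":-8.5,"tz":50,"wx":0,"wy":0,"wz":0,"gripper":0}])

```text
time: 21.33
position: [0.5059, -0.0762, 0.1203]
tool_rot: [-0.179, -3.134, -0.001]
ft_force: [-0.0, 0.1, -0.2]
grip_width: 0.002
grip_force: 0.0
```

Request:
jog_arm(increments=[{"tx":0,"ty":0,"tz":8,"wx":0,"wy":0,"wz":0,"gripper":0},{"tx":0,"ty":0,"tz":16,"wx":0,"wy":0,"wz":0,"gripper":0},{"tx":0,"ty":0,"tz":22,"wx":0,"wy":0,"wz":0,"gripper":0},{"tx":0,"ty":0,"tz":27,"wx":0,"wy":0,"wz":0,"gripper":0},{"tx":0,"ty":0,"tz":29,"wx":0,"wy":0,"wz":0,"gripper":0}])

```text
time: 21.75
position: [0.5086, -0.0764, 0.0915]
tool_rot: [-0.178, -3.135, 0.001]
ft_force: [0.1, 0.6, 0.3]
grip_width: 0.007
grip_force: 0.0
```

Request:
jog_arm(increments=[{"tx":0,"ty":0,"tz":1,"wx":0,"wy":0,"wz":0,"gripper":0},{"tx":0,"ty":0,"tz":2,"wx":0,"wy":0,"wz":0,"gripper":0},{"tx":0,"ty":0,"tz":3,"wx":0,"wy":0,"wz":0,"gripper":0},{"tx":0,"ty":0,"tz":4,"wx":0,"wy":0,"wz":0,"gripper":0},{"tx":0,"ty":0,"tz":4,"wx":0,"wy":0,"wz":0,"gripper":0}])

```text
time: 22.17
position: [0.5087, -0.0765, 0.0885]
tool_rot: [0.179, 3.136, 0.0]
ft_force: [-0.1, 1.0, 0.1]
grip_width: 0.003
grip_force: 0.0
```

Centred. Lowering in small steps, watching Fz.

Request:
jog_arm(increments=[{"tx":0,"ty":0,"tz":1,"wx":0,"wy":0,"wz":0,"gripper":0},{"tx":0,"ty":0,"tz":2,"wx":0,"wy":0,"wz":0,"gripper":0},{"tx":0,"ty":0,"tz":3,"wx":0,"wy":0,"wz":0,"gripper":0},{"tx":0,"ty":0,"tz":4,"wx":0,"wy":0,"wz":0,"gripper":0},{"tx":0,"ty":0,"tz":4,"wx":0,"wy":0,"wz":0,"gripper":0}])

```text
time: 22.58
position: [0.5084, -0.0764, 0.0842]
tool_rot: [-0.179, -3.136, -0.0]
ft_force: [-0.7, -1.4, 0.1]
grip_width: 0.005
grip_force: 0.0
```

Request:
jog_arm(increments=[{"tx":0,"ty":0,"tz":1,"wx":0,"wy":0,"wz":0,"gripper":0},{"tx":0,"ty":0,"tz":2,"wx":0,"wy":0,"wz":0,"gripper":0},{"tx":0,"ty":0,"tz":3,"wx":0,"wy":0,"wz":0,"gripper":0},{"tx":0,"ty":0,"tz":4,"wx":0,"wy":0,"wz":0,"gripper":0},{"tx":0,"ty":0,"tz":4,"wx":0,"wy":0,"wz":0,"gripper":0}])

```text
time: 23.0
position: [0.5088, -0.0764, 0.0806]
tool_rot: [0.178, 3.136, 0.0]
ft_force: [-0.6, 0.1, 1.1]
grip_width: 0.007
grip_force: 0.7
```

Contact is at about 81, consistent with the rib-top contact at 92, so home is at about 67.

Request:
jog_arm(increments=[{"tx":0,"ty":0,"tz":1,"wx":0,"wy":0,"wz":0,"gripper":0},{"tx":0,"ty":0,"tz":2,"wx":0,"wy":0,"wz":0,"gripper":0},{"tx":0,"ty":0,"tz":3,"wx":0,"wy":0,"wz":0,"gripper":0},{"tx":0,"ty":0,"tz":4,"wx":0,"wy":0,"wz":0,"gripper":0},{"tx":0,"ty":0,"tz":4,"wx":0,"wy":0,"wz":0,"gripper":0}])

```text
time: 23.42
position: [0.509, -0.0766, 0.0766]
tool_rot: [0.179, 3.136, -0.0]
ft_force: [1.4, -0.3, 2.5]
grip_width: 0.01
grip_force: 1.0
```

Request:
jog_arm(increments=[{"tx":0,"ty":0,"tz":1,"wx":0,"wy":0,"wz":0,"gripper":0},{"tx":0,"ty":0,"tz":2,"wx":0,"wy":0,"wz":0,"gripper":0},{"tx":0,"ty":0,"tz":3,"wx":0,"wy":0,"wz":0,"gripper":0},{"tx":0,"ty":0,"tz":3,"wx":0,"wy":0,"wz":0,"gripper":0},{"tx":0,"ty":0,"tz":3,"wx":0,"wy":0,"wz":0,"gripper":0}])

```text
time: 23.83
position: [0.5088, -0.0767, 0.0734]
tool_rot: [0.179, 3.136, -0.0]
ft_force: [2.1, -1.5, 2.9]
grip_width: 0.0
grip_force: 1.7
```

Run:
```python
from blob import *
st(); look(name="pics/w8raw.png"); ang("side"); ang("scene"); st()
```

```text
23.8333 [508.8 -76.7  73.4] theta 83.5 tilt [ 0. -0.] F [ 2.1 -1.5  2.9] gw 0.0
C [ 0.5078 -0.0759] 51 med resid mm 0.34437320506096325
dot none
pin 1043 0.0674 -2.1 14.8
side dot 73 [271.1 198.7] r 44.5 ang 58.2 xy [ 0.5315 -0.0377]
side pin 1333 [260.8 206.2] r 64.9 ang 50.9 xy [ 0.5489 -0.0252]
scene dot 30 [290.4 228.1] r 51.3 ang 61.3 xy [ 0.5327 -0.0306]
scene pin 1217 [291.6 227.6] r 64.4 ang 57.5 xy [ 0.5427 -0.0213]
23.9833 [508.7 -76.5  73.4] theta 83.5 tilt [ 0. -0.] F [ 1.1 -1.4  2.6] gw 0.01
```

The side view shows the dot has dropped about 7 mm along with the tool. Continue.

Request:
jog_arm(increments=[{"tx":0,"ty":0,"tz":1,"wx":0,"wy":0,"wz":0,"gripper":0},{"tx":0,"ty":0,"tz":2,"wx":0,"wy":0,"wz":0,"gripper":0},{"tx":0,"ty":0,"tz":3,"wx":0,"wy":0,"wz":0,"gripper":0},{"tx":0,"ty":0,"tz":4,"wx":0,"wy":0,"wz":0,"gripper":0},{"tx":0,"ty":0,"tz":4,"wx":0,"wy":0,"wz":0,"gripper":0}])

```text
time: 24.4
position: [0.5077, -0.0761, 0.0686]
tool_rot: [-0.178, -3.135, -0.0]
ft_force: [0.7, -0.2, 0.3]
grip_width: 0.003
grip_force: 0.0
```

Request:
jog_arm(increments=[{"tx":0,"ty":0,"tz":1,"wx":0,"wy":0,"wz":0,"gripper":0},{"tx":0,"ty":0,"tz":2,"wx":0,"wy":0,"wz":0,"gripper":0},{"tx":0,"ty":0,"tz":3,"wx":0,"wy":0,"wz":0,"gripper":0},{"tx":0,"ty":0,"tz":4,"wx":0,"wy":0,"wz":0,"gripper":0},{"tx":0,"ty":0,"tz":4,"wx":0,"wy":0,"wz":0,"gripper":0}])

```text
time: 24.82
position: [0.5087, -0.0764, 0.0673]
tool_rot: [-0.179, -3.136, -0.001]
ft_force: [-5.5, 0.6, 13.1]
grip_width: 0.01
grip_force: 6.5
```

Firm stop at 67 with 13 N, exactly the 14 mm drop. One slight further press, then lift and check.

Request:
jog_arm(increments=[{"tx":0,"ty":0,"tz":1,"wx":0,"wy":0,"wz":0,"gripper":0},{"tx":0,"ty":0,"tz":2,"wx":0,"wy":0,"wz":0,"gripper":0},{"tx":0,"ty":0,"tz":2,"wx":0,"wy":0,"wz":0,"gripper":0},{"tx":0,"ty":0,"tz":2,"wx":0,"wy":0,"wz":0,"gripper":0},{"tx":0,"ty":0,"tz":2,"wx":0,"wy":0,"wz":0,"gripper":0}])

```text
time: 25.23
position: [0.5088, -0.0763, 0.0672]
tool_rot: [0.179, 3.136, 0.002]
ft_force: [-10.1, 1.3, 24.4]
grip_width: 0.005
grip_force: 12.6
```

Request:
jog_arm(increments=[{"tx":0,"ty":0,"tz":-4,"wx":0,"wy":0,"wz":0,"gripper":0},{"tx":0,"ty":0,"tz":-15,"wx":0,"wy":0,"wz":0,"gripper":0},{"tx":0,"ty":0,"tz":-40,"wx":0,"wy":0,"wz":0,"gripper":0},{"tx":0,"ty":0,"tz":-65,"wx":0,"wy":0,"wz":0,"gripper":0},{"tx":-25,"ty":0,"tz":-85,"wx":0,"wy":0,"wz":0,"gripper":0}])

```text
time: 25.65
position: [0.5307, -0.0793, 0.1503]
tool_rot: [-0.179, -3.134, -0.002]
ft_force: [1.6, 0.2, -0.3]
grip_width: 0.004
grip_force: 0.0
```

Request:
jog_arm(increments=[{"tx":-30,"ty":0,"tz":-10,"wx":0,"wy":0,"wz":0,"gripper":0},{"tx":-50,"ty":5,"tz":-20,"wx":0,"wy":0,"wz":0,"gripper":0},{"tx":-55,"ty":5,"tz":-20,"wx":0,"wy":0,"wz":0,"gripper":0},{"tx":-55,"ty":5,"tz":-20,"wx":0,"wy":0,"wz":0,"gripper":0},{"tx":-55,"ty":5,"tz":-20,"wx":0,"wy":0,"wz":0,"gripper":0}])

```text
time: 26.07
position: [0.5874, -0.0807, 0.1675]
tool_rot: [-0.179, -3.134, 0.001]
ft_force: [-0.8, -0.2, 0.2]
grip_width: 0.005
grip_force: 0.0
```

Run:
```python
from blob import *
for _ in range(3): vision.get_image("wrist")
st(); a=vision.get_image("wrist")["color"][90:250,200:410]; b=vision.get_image("side")["color"][150:270,220:350]; c=vision.get_image("scene")["color"][205:325,230:360]
f=lambda x,s:cv2.resize(x,s,interpolation=cv2.INTER_CUBIC)
cv2.imwrite("pics/o9.png",np.hstack([f(a,(475,600)),np.vstack([f(b,(325,300)),f(c,(325,300))])]))
ang("side",zt=.088); ang("scene",zt=.088); ang("wrist",zt=.088); look(zt=.088); st()
```

```text
26.2167 [587.1 -80.8 167.7] theta 83.4 tilt [-0.002  0.   ] F [ 1.   0.5 -0.4] gw 0.0
side dot 126 [270.4 200.6] r 38.2 ang 46.5 xy [ 0.5343 -0.0479]
side pin 841 [261.5 206.3] r 64.1 ang 51.7 xy [ 0.5477 -0.0253]
scene dot 361 [297.3 237.2] r 41.6 ang 44.5 xy [ 0.5376 -0.0464]
scene pin 1186 [296.9 230.4] r 56.7 ang 47.7 xy [ 0.5461 -0.0337]
wrist dot 4633 [314.9 142.6] r 38.6 ang 47.3 xy [ 0.5342 -0.0472]
wrist pin 1781 [340.4 157.1] r 63.1 ang 50.2 xy [ 0.5483 -0.0271]
C [ 0.5092 -0.076 ] 112 med resid mm 0.5777596352791805
dot 50 0.0381 49.0 2.6
pin 109 0.0631 51.2 1.2
26.5667 [588.5 -80.6 168.5] theta 83.5 tilt [0. 0.] F [-0.1 -0.5  0. ] gw 0.0
```

View pics/o9.png

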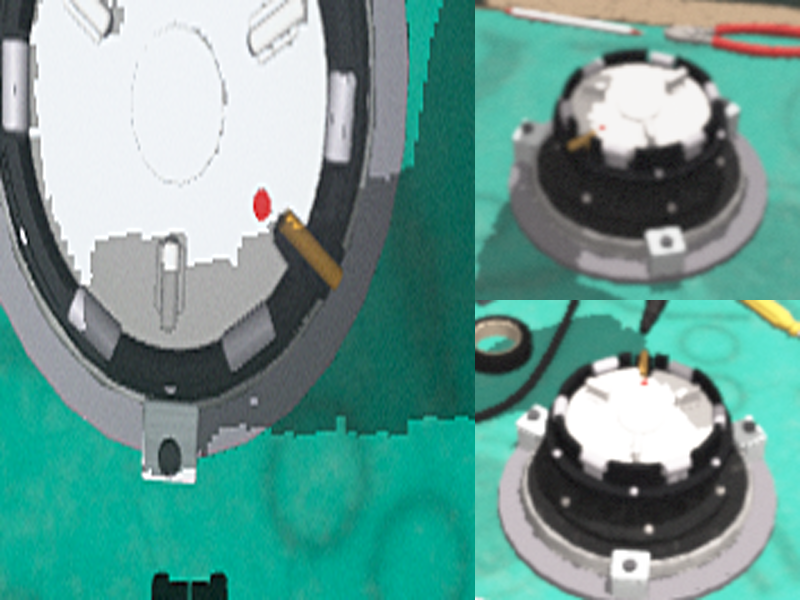

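The cover sits down inside the collar with the rollers over its edge and the pin in the notch. The arm is clear of it, so I'm handing in.

```bash
python3 -c "
from bench import ctrl
print(ctrl.close_job())"
```

```text
the job is handed in; nothing more can be done
None
```

The cover was pushed round by a rib until its notch met the pin, then pressed straight down 14 mm until it stopped on the seat under the clips (peak reading about 24 N). The job was handed in at about 27 s with the arm clear of everything.

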